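# Lay the glass cases on the pallet slab and gauge the layer

## Robot

A 6-joint arm with a two-finger parallel gripper is mounted at the origin on the work surface. World frame = base frame: x ahead of the robot, y to its left, z up, the work surface at z = 0. Lengths are in m, angles in rad, forces in N, time in s.
With the tool pointing down it reaches from about 0.35 to 0.8 m from the base axis. Payload 7.3 kg.
Tool frame: the origin (TCP) lies midway between the tips of the shut fingers; the grasp point (between the pads) lies 19 mm behind it (pinch_z is the distance from the TCP to the grasp point, in m); z points along the fingers, y is the line along which they close (so a half turn about z gives the same grasp; the last joint's range is limited). The gripper opens to 85 mm and grips with 20 to 120 N. Pads are 22 mm wide; open, the fingers measure 114 mm over their backs; the gripper's body (76 mm by 85 mm) begins 54 mm behind the grasp point. The pads swing forward as they close: fully open they stand 13 mm farther back than shut.
Start: joints at [1.019, 0.342, 1.524, -0, 1.275, -0.146], TCP at [0.207, 0.482, 0.231] pointing down, gripper open.
Joint ranges: [-2.53, 2.53], [-0.77, 2.02], [0.04, 2.7], [-1, 4.14], [0.28, 2.66], [-3.11, 3.11]. Speed limits (rad/s): [2.57, 2.57, 3.14, 3.14, 3.14, 3.14].

## Interface

Orientations are given as a unit quaternion [x, y, z, w].
In Python, from cell import * gives the robot as it stands. The module is installed in compiled form; this text tells all that it offers.
- The arm moves only by the tool drive_tool, never from a script. Its argument "plan" is a list of rows, each a list of 7 numbers: the shift along the tool's x, y, z in cm, then the turn, a rotation vector about the tool's x, y, z in rad, then the opening, from 0 (shut) to 1 (fully open). A call has 1 to 10 rows; each row is the pose to reach, as a shift and turn from the pose commanded when the call began, along the tool's axes at that moment; what a row does not reach only later rows make up. A row lasts 1/8 s, in which the tool goes at most 62.5 mm and 10.7 degrees, less where a joint would pass 70% of its speed; a pose out of reach is approached as far as the arm can. A call with a gripper value outside its range is refused whole. The fingers move at their own pace and stop on an object; the grip force is fixed at half the most. Time passes only in rows, so rows that repeat a pose let the fingers close. It gives the time, the measured TCP pose, the force, the opening and the grip force at its end, in the units of the state.
- observe(): the state, without advancing time (a new reading comes with each control period).
- read_camera(name): name is "side" or "top" or "wrist"; returns a dict with "image" (384x512x3 uint8, red, green, blue), "fx", "fy", "cx", "cy" (pixels), "distortion" ([k1, k2, p1, p2, k3] as OpenCV has them; the pictures are not rectified), "T" (4x4, takes a point from camera to world coordinates). Camera axes: x right, y up, looking along -z (the intrinsics and any distortion apply to the point x, -y, -z); pixel columns grow to the right and rows downward; lengths in m; the calibration is good to about 2 mm. A picture is of the moment at which its call begins. There is no depth.
- job_done(): hands the job in; it is judged then, once.
The state is a dict: "clock": time; "joint_positions": joint angles; "qvel": joint speeds; "tau": joint torques, N m; "eef_pos": TCP position; "eef_rot": TCP orientation; "ft_force": force on the tool from outside, world axes, zero at the start; "moment": the same for the moment, N m; "finger_gap": opening from 0.0 (shut) to 1.0 (fully open); "gripper_force": force on a finger pad.
Only numpy, scipy, OpenCV 4.12 (cv2) and the standard library are available. Lean on these libraries where they do the work, as an engineer would, in place of code of your own. Each camera call takes 0.05 s, during which the arm holds its last target. There are 200 camera calls.

## Task

Lay every glass case that is on the bench on the pallet slab, upright and squarely in one of the painted outlines, one case to an outline, making sure the outline beside the gauge post is filled (if there are fewer cases than outlines, any of the others may stay empty). Once they are all laid, swing the height gauge's arm in against its stop, press its foot down onto the case's grip batten and keep it there for a second, then let it spring up and swing the arm back clear of the slab, with all cases still in their outlines. Leave the glass bowl and the vase alone.

Things in the scene. Friction and masses are not known exactly. Their poses are not given: they have to be found in the camera images.
- slab: plywood pallet slab fixed on the bench, 230 (x) x 270 (y) x 18 mm thick; origin: centre of its underside, on the bench top. Own x points roughly away from the robot. Five dark painted outlines, 2 mm larger all round than a case: a far row of two, long sides along the slab's y, and a near row of three, long sides along its x; laid cases stand 8 to 12 mm apart. The gauge post is at its left (+y) edge
- slot_gauge (a point): centre, on the slab's upper face, of the far-row left outline, the one beside the gauge post; case long side along the slab's y. The gauge measures here. In the slab's frame (53, 54, 18) mm
- slot_far (a point): centre of the far-row right outline; case long side along the slab's y. In the slab's frame (53, -54, 18) mm
- slot_left (a point): centre of the near-row left outline; case long side along the slab's x. In the slab's frame (-37, 72, 18) mm
- slot_mid (a point): centre of the near-row middle outline; case long side along the slab's x. In the slab's frame (-37, 0, 18) mm
- slot_right (a point): centre of the near-row right outline; case long side along the slab's x. In the slab's frame (-37, -72, 18) mm
- case1: a glass case: plywood box 96 (own x) x 64 (own y) x 50 mm high, dark band, 0.2 to 0.45 kg; origin: centre of its underside. On its lid a wooden grip batten, centred, 60 mm long (own x), 20 wide, from 50 to 78 mm above the underside: lift it by this. Starts upright on the bench beside the slab, at any yaw; both ways round are alike. Four or five cases are there
- case2: a case like case1 (same sizes and origin), may be absent
- case3: a case like case1 (same sizes and origin), may be absent
- case4: a case like case1 (same sizes and origin), may be absent
- case5: a case like case1 (same sizes and origin), may be absent
- gauge_pivot (a point): top of the gauge post (steel, 22 mm thick, at slab x 53, y 164 mm), on the vertical axis about which the gauge arm swings, 165 mm above the bench
- gauge_knob (a point): centre of the gauge's black knob, an upright cylinder 32 mm thick, 44 mm high, 217 mm above the bench when up, 110 mm from the pivot axis. A 10 mm rod runs from it down through the arm (22 mm wide, top 150 mm above the bench, 45 mm below the knob) to a steel foot disc, 36 mm wide. Pinch it from above to swing the arm and push the foot down
- gauge_arm (a joint): swing of the gauge arm about the post (rad). 0: against its stop, foot exactly over the centre of slot_gauge; grows anticlockwise seen from above, to 1.75; at 1.4 to 1.7 it is parked clear of the slab, pointing along the slab's +x. Turns with light friction and stays where it is left
- gauge_foot (a joint): how far the foot is pushed down (m). 0: up, the foot's underside 121 mm above the bench; runs to 0.042. A light spring (80 N/m, about 1.5 N at the top, 3.5 N at 25 mm down) lifts it again when let go. It meets the batten of a case in slot_gauge at 0.025
- glass_bowl: green glass bowl, 110 mm wide, 60 mm high, a bystander beyond the slab; origin: centre of its underside
- amber_vase: amber glass vase, 84 mm wide, 145 mm high, a bystander beyond the slab; origin: centre of its underside
There are look-alikes about, which are no part of the job. What is shaped like the case3 but blue or purple is not meant.

How it is judged:
On the way, in this order (a step that is already met when the one before it is completed fails the run):
1. every case lies in an outline on the slab, and the outline beside the gauge post is filled (((horizontal distance between case1 and slot_gauge below 0.01 m and angle between the x axis of case1 and the y axis of slab, either way round below 0.14 rad) or (horizontal distance between case1 and slot_far below 0.01 m and angle between the x axis of case1 and the y axis of slab, either way round below 0.14 rad) or (horizontal distance between case1 and slot_left below 0.01 m and angle between the x axis of case1 and the x axis of slab, either way round below 0.14 rad) or (horizontal distance between case1 and slot_mid below 0.01 m and angle between the x axis of case1 and the x axis of slab, either way round below 0.14 rad) or (horizontal distance between case1 and slot_right below 0.01 m and angle between the x axis of case1 and the x axis of slab, either way round below 0.14 rad)) and z of case1 in the frame of slot_mid between -0.004 and 0.004 m and angle between each of case1, case2, case3, case4, case5's own z axis and vertical below 0.06 rad and ((horizontal distance between case2 and slot_gauge below 0.01 m and angle between the x axis of case2 and the y axis of slab, either way round below 0.14 rad) or (horizontal distance between case2 and slot_far below 0.01 m and angle between the x axis of case2 and the y axis of slab, either way round below 0.14 rad) or (horizontal distance between case2 and slot_left below 0.01 m and angle between the x axis of case2 and the x axis of slab, either way round below 0.14 rad) or (horizontal distance between case2 and slot_mid below 0.01 m and angle between the x axis of case2 and the x axis of slab, either way round below 0.14 rad) or (horizontal distance between case2 and slot_right below 0.01 m and angle between the x axis of case2 and the x axis of slab, either way round below 0.14 rad)) and z of case2 in the frame of slot_mid between -0.004 and 0.004 m and ((horizontal distance between case3 and slot_gauge below 0.01 m and angle between the x axis of case3 and the y axis of slab, either way round below 0.14 rad) or (horizontal distance between case3 and slot_far below 0.01 m and angle between the x axis of case3 and the y axis of slab, either way round below 0.14 rad) or (horizontal distance between case3 and slot_left below 0.01 m and angle between the x axis of case3 and the x axis of slab, either way round below 0.14 rad) or (horizontal distance between case3 and slot_mid below 0.01 m and angle between the x axis of case3 and the x axis of slab, either way round below 0.14 rad) or (horizontal distance between case3 and slot_right below 0.01 m and angle between the x axis of case3 and the x axis of slab, either way round below 0.14 rad)) and z of case3 in the frame of slot_mid between -0.004 and 0.004 m and ((horizontal distance between case4 and slot_gauge below 0.01 m and angle between the x axis of case4 and the y axis of slab, either way round below 0.14 rad) or (horizontal distance between case4 and slot_far below 0.01 m and angle between the x axis of case4 and the y axis of slab, either way round below 0.14 rad) or (horizontal distance between case4 and slot_left below 0.01 m and angle between the x axis of case4 and the x axis of slab, either way round below 0.14 rad) or (horizontal distance between case4 and slot_mid below 0.01 m and angle between the x axis of case4 and the x axis of slab, either way round below 0.14 rad) or (horizontal distance between case4 and slot_right below 0.01 m and angle between the x axis of case4 and the x axis of slab, either way round below 0.14 rad)) and z of case4 in the frame of slot_mid between -0.004 and 0.004 m and ((horizontal distance between case5 and slot_gauge below 0.01 m and angle between the x axis of case5 and the y axis of slab, either way round below 0.14 rad) or (horizontal distance between case5 and slot_far below 0.01 m and angle between the x axis of case5 and the y axis of slab, either way round below 0.14 rad) or (horizontal distance between case5 and slot_left below 0.01 m and angle between the x axis of case5 and the x axis of slab, either way round below 0.14 rad) or (horizontal distance between case5 and slot_mid below 0.01 m and angle between the x axis of case5 and the x axis of slab, either way round below 0.14 rad) or (horizontal distance between case5 and slot_right below 0.01 m and angle between the x axis of case5 and the x axis of slab, either way round below 0.14 rad)) and z of case5 in the frame of slot_mid between -0.004 and 0.004 m and horizontal distance between any of case1, case2, case3, case4, case5 and slot_gauge below 0.01 m), for 0.3 s.
2. with the arm at its stop, the gauge foot is held down on the case in the outline beside the post (joint near 25 mm) (value of joint gauge_arm below 0.1 rad and value of joint gauge_foot between 0.0225 and 0.028 m and horizontal distance between any of case1, case2, case3, case4, case5 and slot_gauge below 0.01 m and (contact force between gauge_foot and case1 above 0.3 N or contact force between gauge_foot and case2 above 0.3 N or contact force between gauge_foot and case3 above 0.3 N or contact force between gauge_foot and case4 above 0.3 N or contact force between gauge_foot and case5 above 0.3 N)), for 0.4 s.
At the end, for the whole second after the job is handed in: Every case present stands upright on the slab within 10 mm of the centre of an outline and within 8 degrees of its direction, one of them in the outline beside the gauge post, all at rest; the gauge foot is up (within 4 mm) and the arm swung at least 1.2 rad away from its stop (all of step 1 and value of joint gauge_foot below 0.004 m and value of joint gauge_arm above 1.2 rad and linear speed of each of case1, case2, case3, case4, case5 below 0.02 m/s); the robot touches nothing.
It fails at once if the bowl or the vase is moved more than 30 mm (distance of any of glass_bowl, amber_vase from where it was at the start of the episode above 0.03 m).
Of case2, case3, case4, case5 only 3 to 4 are there at a start; the rules pass over those that are not, and their reading is None.
At some moment in a run one of case1, case2, case3, case4, case5 may be knocked a few centimetres aside while the robot is not near it.
It also fails if it takes over 210 s, if anything falls off the work surface, if the arm or the gripper's body presses on something with over 40 N, if the wrist force passes 120 N, or if a joint passes its speed limit or range.

## Working session

There is one attempt and no reset: what is moved stays moved. The work goes in short steps, Python scripts to look and compute and a tool call to move; the robot and the scene stay as the last step left them, time stands still between calls to the robot, and variables do not carry over. Pictures are saved under pics/ and viewed, at most 14 in all, crops included, and the job is handed in when it is done.

Besides the shell and the picture viewer there is one more tool, called by a JSON object that holds its "fn" and its "kwargs", one argument or row to a line. drive_tool: Moves the arm, as the interface text tells. Its arguments: {"type":"object","properties":{"plan":{"type":"array","items":{"type":"array","items":{"type":"number"}}}},"required":["plan"]}

```bash
mkdir -p pics; python3 - <<'E'
from cell import *
import cv2,numpy as np
for n in("top","side"):
    c=read_camera(n); cv2.imwrite(f"pics/{n}0.png",cv2.cvtColor(c["image"],cv2.COLOR_RGB2BGR))
    print(n,c["fx"],c["fy"],c["cx"],c["cy"],c["distortion"],np.round(c["T"],3).tolist())
s=observe();print(s["clock"],s["eef_pos"],s["eef_rot"],s["finger_gap"])
E
```

```text
top 378.8254335225602 378.8254335225602 259.0635864158394 194.199074675494 [-0.02721225  0.          0.          0.          0.        ] [[0.014, 0.996, -0.087, 0.483], [-1.0, 0.013, -0.015, -0.066], [-0.014, 0.087, 0.996, 1.424], [0.0, 0.0, 0.0, 1.0]]
side 390.5459180905266 390.5459180905266 261.8178715507893 188.36193132726817 [-0.05095849  0.          0.          0.          0.        ] [[0.816, 0.348, -0.462, -0.053], [-0.578, 0.513, -0.634, -0.946], [0.016, 0.784, 0.62, 1.014], [0.0, 0.0, 0.0, 1.0]]
0.1 [0.20700938 0.48206346 0.23068806] [ 2.01497706e-01  9.79488724e-01 -6.67560972e-04 -2.62609542e-04] 1.0001159063171288
```

View pics/top0.png

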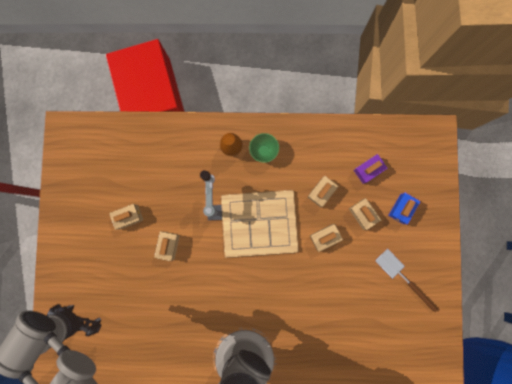

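View pics/side0.png

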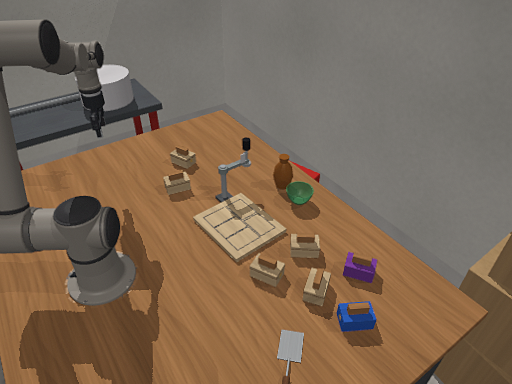

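Top view: five plywood cases at (125,216), (166,246), (323,191), (366,214), (327,238). The blue (405,208) and purple (371,168) ones are look-alikes, so they are ruled out. The slab is at (260,223), the gauge knob at (206,175), the vase at (231,144) and the bowl at (264,148). I'll confirm this in a crop and measure.

```bash
cat > h.py <<'E'
from cell import *
import cv2,numpy as np
from scipy.spatial.transform import Rotation as R
def K(c): return np.array([[c["fx"],0,c["cx"]],[0,c["fy"],c["cy"]],[0,0,1]])
def ray(c,uv):
    p=cv2.undistortPoints(np.array(uv,float).reshape(-1,1,2),K(c),np.array(c["distortion"])).reshape(-1,2)
    d=np.c_[p[:,0],-p[:,1],-np.ones(len(p))]
    T=np.array(c["T"]); return T[:3,3],d@T[:3,:3].T
def cast(c,uv,z):
    o,d=ray(c,uv); return o+d*((z-o[2])/d[:,2])[:,None]
def proj(c,P):
    T=np.array(c["T"]); q=(np.atleast_2d(P)-T[:3,3])@T[:3,:3]; q=q*[1,-1,-1]
    return cv2.projectPoints(q,np.zeros(3),np.zeros(3),K(c),np.array(c["distortion"]))[0].reshape(-1,2)
def save(c,name,box=None,f=1):
    im=cv2.cvtColor(c["image"],cv2.COLOR_RGB2BGR)
    if box: im=im[box[1]:box[3],box[0]:box[2]]
    cv2.imwrite(f"pics/{name}.png",cv2.resize(im,None,fx=f,fy=f,interpolation=cv2.INTER_CUBIC))
def contours(m,lo,hi):
    cs=cv2.findContours(m,cv2.RETR_EXTERNAL,cv2.CHAIN_APPROX_NONE)[0]
    return [k for k in cs if lo<cv2.contourArea(k)<hi]
E
python3 - <<'E'
from h import *
c=read_camera("top"); save(c,"crop1",(100,130,430,260),2.4)
hsv=cv2.cvtColor(c["image"],cv2.COLOR_RGB2HSV)
for uv in[(313,195),(322,186),(327,240),(130,217),(230,245),(150,240),(318,190),(290,250)]: print(uv,hsv[uv[1],uv[0]])
m=cv2.inRange(hsv,(8,30,150),(28,130,255))
cv2.imwrite("pics/m.png",m)
for k in contours(m,60,8000):
    r=cv2.minAreaRect(k); 
    b=cast(c,cv2.boxPoints(r),0.018 if r[1][0]>50 else .05)[:,:2]
    print(np.round(r[0]),np.round(b.mean(0),4),np.round(np.linalg.norm(b[1]-b[0]),3),np.round(np.linalg.norm(b[2]-b[1]),3),np.round(np.degrees(np.arctan2(*(b[1]-b[0])[::-1])),1))
E
```

```text
(313, 195) [ 17 106 215]
(322, 186) [ 16 110 209]
(327, 240) [ 13 157 167]
(130, 217) [ 15 117 118]
(230, 245) [ 16 105 213]
(150, 240) [ 13 163 182]
(318, 190) [ 17 109 216]
(290, 250) [ 17 107 222]
[ 61. 373.] [-0.0469  0.6516] 0.086 0.063 -13.3
[220. 354.] [0.0357 0.0833] 0.145 0.054 -22.5
[394. 268.] [ 0.3461 -0.5324] 0.069 0.137 -45.2
[165. 246.] [0.4121 0.2925] 0.099 0.066 -10.7
[326. 237.] [ 0.4516 -0.2891] 0.1 0.067 -62.9
[ 35. 258.] [0.3586 0.7687] 0.366 0.009 -0.0
[124. 216.] [0.5161 0.4477] 0.099 0.065 -66.8
[365. 214.] [ 0.5377 -0.4316] 0.069 0.1 -54.4
[258. 223.] [ 0.4983 -0.0415] 0.284 0.232 -85.0
[323. 190.] [ 0.6198 -0.2775] 0.099 0.066 -36.4
[ 61. 131.] [0.8403 0.7199] 0.429 0.213 -43.6
[385.  80.] [ 1.0402 -0.5136] 0.319 0.177 -21.1
[407.  34.] [ 1.2205 -0.5988] 0.064 0.031 -1.6
[409.  17.] [ 1.2875 -0.6089] 0.054 0.121 -83.5
```

View pics/crop1.png

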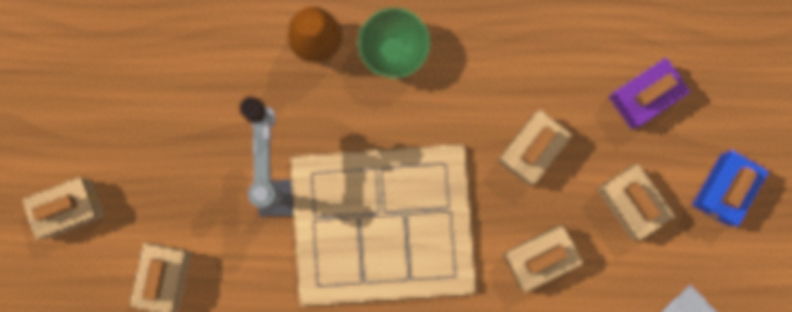

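Crop confirms five plain plywood cases, with the parked gauge arm pointing +x. The coarse sizes match (99x66 against 96x64). First move: hover over the slab so the wrist camera can refine its pose.

```bash
cat >> h.py <<'E'
def go(*wps,s=None):
    s=s or observe(); p=np.array(s["eef_pos"]); R0=R.from_quat(s["eef_rot"])
    for x,y,z,psi in wps:
        a=np.radians(psi); c,n=np.cos(a),np.sin(a)
        Rt=R.from_matrix(np.array([[-n,c,0],[c,n,0],[0,0,-1.]]))
        d=R0.inv().apply(np.array([x,y,z])-p)*100; w=(R0.inv()*Rt).as_rotvec()
        w2=w
        print("cm",np.round(d,2),"rot",np.round(w,3),"rows>=",max(int(np.ceil(np.linalg.norm(d)/6.25)),int(np.ceil(np.linalg.norm(w)/.187))))
E
python3 -c "
from h import *
go((.40,-.04,.42,0),(.40,-.04,.42,-4))"
```

```text
cm [-38.33 -40.38 -18.88] rot [-1.000e-03  1.000e-03  1.165e+00] rows>= 10
cm [-38.33 -40.38 -18.88] rot [-1.000e-03  1.000e-03  1.235e+00] rows>= 10
```

{"fn": "drive_tool", "kwargs": {
  "plan": [
    [-38.3, -40.4, -18.9, 0, 0, 1.165, 1],
    [-38.3, -40.4, -18.9, 0, 0, 1.165, 1],
    [-38.3, -40.4, -18.9, 0, 0, 1.165, 1],
    [-38.3, -40.4, -18.9, 0, 0, 1.165, 1],
    [-38.3, -40.4, -18.9, 0, 0, 1.165, 1],
    [-38.3, -40.4, -18.9, 0, 0, 1.165, 1],
    [-38.3, -40.4, -18.9, 0, 0, 1.165, 1],
    [-38.3, -40.4, -18.9, 0, 0, 1.165, 1],
    [-38.3, -40.4, -18.9, 0, 0, 1.165, 1],
    [-38.3, -40.4, -18.9, 0, 0, 1.165, 1]
  ]
}}

```text
clock: 1.4
eef_pos: [0.4003, -0.0429, 0.4208]
eef_rot: [0.708, 0.706, 0.0, 0.0]
ft_force: [-0.2, 0.2, -0.0]
finger_gap: 1.001
gripper_force: 0.0
```

```bash
python3 - <<'E'
from h import *
c=read_camera("wrist"); save(c,"w1"); s=observe()
print(s["eef_pos"],s["joint_positions"],c["fx"],np.round(c["T"],3).tolist())
print(np.round(proj(c,[[.4983,-.0415,.018]])))
E
```

```text
[ 0.40110709 -0.0440855   0.42103971] [-2.98846140e-01  2.65053869e-02  1.40771344e+00 -1.41147397e-03
  1.70578952e+00 -2.95078967e-01] 305.15705156422206 [[1.0, 0.003, 0.001, 0.401], [-0.004, 0.947, 0.322, 0.04], [-0.0, -0.322, 0.947, 0.564], [0.0, 0.0, 0.0, 1.0]]
[[310. 132.]]
```

View pics/w1.png

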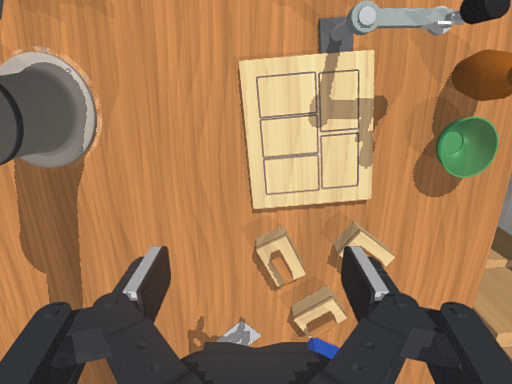

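Wrist view: the slab with corners near (240,62), (375,51), (371,199), (253,209), its outlines clear. Cases are at (280,258), (362,245), (320,310), and the gauge arm runs from (366,17) to (483,10). Next I'll fit the slab edges.

```bash
cat >> h.py <<'E'
def rect(c,k,z):
    b=cv2.minAreaRect(cast(c,k.reshape(-1,2),z)[:,:2].astype(np.float32)*1000)
    p=cv2.boxPoints(b); e=[p[1]-p[0],p[2]-p[1]]; e.sort(key=np.linalg.norm)
    return np.array(b[0])/1000,np.linalg.norm(e[1]),np.linalg.norm(e[0]),np.degrees(np.arctan2(e[1][1],e[1][0]))%180
E
python3 - <<'E'
from h import *
c=read_camera("wrist")
g=cv2.cvtColor(c["image"],cv2.COLOR_RGB2HSV)
print([g[v,u].tolist() for u,v in[(245,70),(340,110),(380,110),(235,120),(300,100)]])
m=cv2.inRange(g,(10,20,170),(30,125,255)); m[:45]=0;m[215:]=0
m=cv2.morphologyEx(m,cv2.MORPH_CLOSE,np.ones((5,5)))
k=max(contours(m,2000,60000),key=cv2.contourArea)
print(rect(c,k,.018))
h=cv2.convexHull(k); print(cv2.approxPolyDP(h,4,True).reshape(-1,2).tolist(), np.round(cast(c,cv2.approxPolyDP(h,4,True),.018),4).tolist())
# outline lines: dark grooves as contours of black-hat
b=cv2.cvtColor(c["image"],cv2.COLOR_RGB2GRAY); bh=cv2.morphologyEx(b,cv2.MORPH_BLACKHAT,np.ones((5,5)))
mm=((bh>35)*255).astype(np.uint8); roi=np.zeros_like(mm); cv2.fillPoly(roi,[h],255); roi=cv2.erode(roi,np.ones((9,9)))
mm&=roi
ks=contours(mm,0,1e5); al=np.vstack(ks); print("outl",len(al),rect(c,al,.018))
ctr=np.array([.4983,-.0415])
E
```

```text
[[21, 86, 240], [16, 100, 168], [14, 143, 118], [13, 149, 198], [22, 88, 238]]
(array([ 0.49797308, -0.04564301]), np.float32(270.72906), np.float32(229.75403), np.float32(95.05838))
[[372, 48], [370, 197], [253, 207], [238, 60]] [[0.5981, 0.0986, 0.018], [0.6229, -0.1689, 0.018], [0.3963, -0.1884, 0.018], [0.3728, 0.0778, 0.018]]
outl 1105 (array([ 0.50566895, -0.04538554]), np.float32(216.1743), np.float32(193.13382), np.float32(95.01851))
```

Slab fit: 270.7 x 229.8 mm, centre (0.498, -0.0456), yaw 5.05°. This matches the given size. Now I'll hover over C1 at (0.452, -0.289).

```bash
cat >> h.py <<'E'
SL=dict(gauge=(53,54),far=(53,-54),left=(-37,72),mid=(-37,0),right=(-37,-72),pivot=(53,164))
def slot(n):
    a=np.radians(5.05); x,y=np.array(SL[n])/1000
    return .498+x*np.cos(a)-y*np.sin(a), -.0456+x*np.sin(a)+y*np.cos(a)
E
python3 -c "
from h import *
for n in SL: print(n,np.round(slot(n),4))
go((.4516,-.2891,.2,27.1))"
```

```text
gauge [0.546  0.0129]
far [ 0.5555 -0.0947]
left [0.4548 0.0229]
mid [ 0.4611 -0.0489]
right [ 0.4675 -0.1206]
pivot [0.5364 0.1224]
cm [-24.66   5.21  22.05] rot [ 0.     0.    -0.477] rows>= 6
```

{"fn": "drive_tool", "kwargs": {
  "plan": [
    [-24.7, 5.2, 22, 0, 0, -0.477, 1],
    [-24.7, 5.2, 22, 0, 0, -0.477, 1],
    [-24.7, 5.2, 22, 0, 0, -0.477, 1],
    [-24.7, 5.2, 22, 0, 0, -0.477, 1],
    [-24.7, 5.2, 22, 0, 0, -0.477, 1],
    [-24.7, 5.2, 22, 0, 0, -0.477, 1],
    [-24.7, 5.2, 22, 0, 0, -0.477, 1]
  ]
}}

```text
clock: 2.38
eef_pos: [0.4511, -0.2862, 0.1983]
eef_rot: [0.52, 0.854, 0.001, -0.002]
ft_force: [0.8, 1.0, -0.3]
finger_gap: 1.002
gripper_force: 0.0
```

```bash
cat >> h.py <<'E'
def light(c):
    g=cv2.cvtColor(c["image"],cv2.COLOR_RGB2HSV); return cv2.inRange(g,(10,20,150),(30,125,255))
E
python3 - <<'E'
from h import *
c=read_camera("wrist"); save(c,"w2"); print(observe()["eef_pos"])
m=light(c); cv2.imwrite("pics/m2.png",m)
for k in contours(m,1000,60000):
    print(cv2.boundingRect(k),rect(c,k,.05))
E
```

```text
[ 0.45148544 -0.28579232  0.19971193]
(220, 280, 86, 55) (array([ 0.53596759, -0.43052911]), np.float32(96.2691), np.float32(69.45637), np.float32(34.994564))
(222, 262, 79, 25) (array([ 0.50985272, -0.38977176]), np.float32(89.54376), np.float32(23.27619), np.float32(34.980194))
(355, 183, 78, 93) (array([ 0.61705774, -0.27689832]), np.float32(99.5846), np.float32(63.75465), np.float32(142.95363))
(220, 121, 67, 99) (array([ 0.44869882, -0.28795627]), np.float32(101.216774), np.float32(64.116615), np.float32(116.758194))
(385, 0, 97, 107) (array([ 0.54200793, -0.10646667]), np.float32(88.25208), np.float32(59.642883), np.float32(94.99428))
(289, 0, 118, 79) (array([ 0.46221713, -0.12973956]), np.float32(88.74419), np.float32(59.382328), np.float32(5.0045147))
(251, 0, 261, 144) (array([ 0.49387927, -0.11236684]), np.float32(207.54118), np.float32(144.89969), np.float32(5.088578))
```

View pics/w2.png

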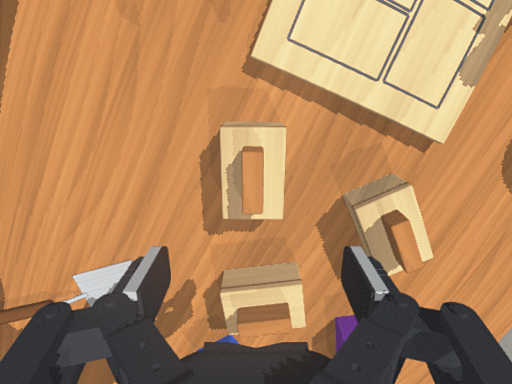

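Wrist view: C1 is centred at (253,170), with C3 at (390,225) and C2 at (262,300), all plywood with brown battens. Lid sizes match. Next: align, descend, grip.

```bash
python3 -c "
from h import *
go((.4505,-.2895,.11,26.9),(.4505,-.2895,.053,26.9))"
```

```text
cm [-0.3  -0.25  8.97] rot [-0.    -0.002  0.008] rows>= 2
cm [-0.32 -0.25 14.67] rot [-0.    -0.002  0.008] rows>= 3
```

{"fn": "drive_tool", "kwargs": {
  "plan": [
    [-0.3, -0.2, 6, 0, 0, 0.008, 1],
    [-0.3, -0.2, 10, 0, 0, 0.008, 1],
    [-0.3, -0.2, 13, 0, 0, 0.008, 1],
    [-0.3, -0.2, 14.7, 0, 0, 0.008, 1],
    [-0.3, -0.2, 14.7, 0, 0, 0.008, 1],
    [-0.3, -0.2, 14.7, 0, 0, 0.008, 0],
    [-0.3, -0.2, 14.7, 0, 0, 0.008, 0],
    [-0.3, -0.2, 14.7, 0, 0, 0.008, 0],
    [-0.3, -0.2, 14.7, 0, 0, 0.008, 0],
    [-0.3, -0.2, 14.7, 0, 0, 0.008, 0]
  ]
}}

```text
clock: 3.68
eef_pos: [0.4513, -0.2908, 0.0537]
eef_rot: [0.524, 0.852, -0.0, 0.0]
ft_force: [-1.2, -0.7, 4.9]
finger_gap: 0.219
gripper_force: 63.3
```

```bash
python3 -c "
from h import *
s=observe();print(s['eef_pos'],s['ft_force'])
x,y=slot('far')
go((.4505,-.2895,.17,26.9),(x,y,.17,5.05),(x,y,.073,5.05))"
```

```text
[ 0.451304   -0.29077863  0.05370944] [-1.23026306 -0.70510127  4.86112977]
cm [ 1.400e-01 -1.000e-02 -1.163e+01] rot [ 0.     0.    -0.001] rows>= 2
cm [ 12.77  18.16 -11.63] rot [0.    0.    0.381] rows>= 5
cm [12.78 18.16 -1.93] rot [0.    0.    0.381] rows>= 4
```

{"fn": "drive_tool", "kwargs": {
  "plan": [
    [0, 0, -4, 0, 0, 0, 0],
    [0, 0, -8, 0, 0, 0, 0],
    [0, 0, -11.6, 0, 0, 0, 0],
    [4, 6, -11.6, 0, 0, 0.12, 0],
    [8, 12, -11.6, 0, 0, 0.25, 0],
    [11, 16, -11.6, 0, 0, 0.36, 0],
    [12.8, 18.2, -11.6, 0, 0, 0.381, 0],
    [12.8, 18.2, -11.6, 0, 0, 0.381, 0],
    [12.8, 18.2, -11.6, 0, 0, 0.381, 0],
    [12.8, 18.2, -11.6, 0, 0, 0.381, 0]
  ]
}}

```text
clock: 4.92
eef_pos: [0.5552, -0.0952, 0.169]
eef_rot: [0.676, 0.737, -0.0, -0.0]
ft_force: [-0.1, 0.9, -3.9]
finger_gap: 0.218
gripper_force: 62.3
```

```bash
python3 -c "
from h import *
s=observe();print(s['eef_pos'],s['ft_force'],s['finger_gap'])
x,y=slot('far')
go((x,y,.074,5.05))"
```

```text
[ 0.55522644 -0.09518826  0.16901158] [-0.05292339  0.89683297 -3.91704546] 0.217788923777127
cm [0.04 0.04 9.5 ] rot [-0.001 -0.    -0.002] rows>= 2
```

{"fn": "drive_tool", "kwargs": {
  "plan": [
    [0, 0, 5, 0, 0, 0, 0],
    [0, 0, 8, 0, 0, 0, 0],
    [0, 0, 9.2, 0, 0, 0, 0],
    [0, 0, 9.7, 0, 0, 0, 0],
    [0, 0, 9.7, 0, 0, 0, 0],
    [0, 0, 9.7, 0, 0, 0, 0.5],
    [0, 0, 9.7, 0, 0, 0, 0.5],
    [0, 0, 9.7, 0, 0, 0, 0.5],
    [0, 0, 5, 0, 0, 0, 0.5],
    [0, 0, -3, 0, 0, 0, 0.5]
  ]
}}

```text
clock: 6.18
eef_pos: [0.5549, -0.0939, 0.1819]
eef_rot: [0.675, 0.738, -0.001, -0.002]
ft_force: [0.8, -1.2, 0.9]
finger_gap: 0.502
gripper_force: 0.0
```

```bash
cat >> h.py <<'E'
def cases(cam="wrist",z=.05,near=None):
    c=read_camera(cam)
    for k in contours(light(c),800 if cam=="wrist" else 60,60000):
        r=rect(c,k,z)
        if 75<r[1]<125 and 50<r[2]<90: print(cam,np.round(r[0],4),np.round(r[1:],1))
    return c
E
python3 -c "
from h import *
s=observe();print(s['eef_pos'],s['ft_force'],s['finger_gap'])
cases(z=.068)
c=cases('top')
go((.6170,-.2775,.20,-127))"
```

```text
[ 0.55486901 -0.09385037  0.18192583] [ 0.78707171 -1.19195974  0.88966335] 0.5019559503980322
wrist [ 0.5866 -0.231 ] [ 88.8  64.  112.4]
wrist [0.5467 0.0086] [81.5 55.3 95. ]
wrist [0.4698 0.0172] [82.1 55.2  5. ]
top [0.4119 0.2918] [ 98.1  65.1 169.3]
top [0.5162 0.4471] [ 95.9  65.1 112.6]
top [ 0.5919 -0.1075] [120.7  72.7  72.3]
top [ 0.6189 -0.2768] [ 98.4  64.3 143.6]
cm [-18.68   4.15  -0.94] rot [ 0.012 -0.012  2.305] rows>= 13
```

```bash
python3 -c "
from h import *
go((.6175,-.2770,.20,53.3))
c=read_camera('top')
save(c,'t2',(200,170,350,270),5)"
```

```text
cm [-18.64   4.2   -0.94] rot [ 0.01   0.01  -0.842] rows>= 5
```

View pics/t2.png

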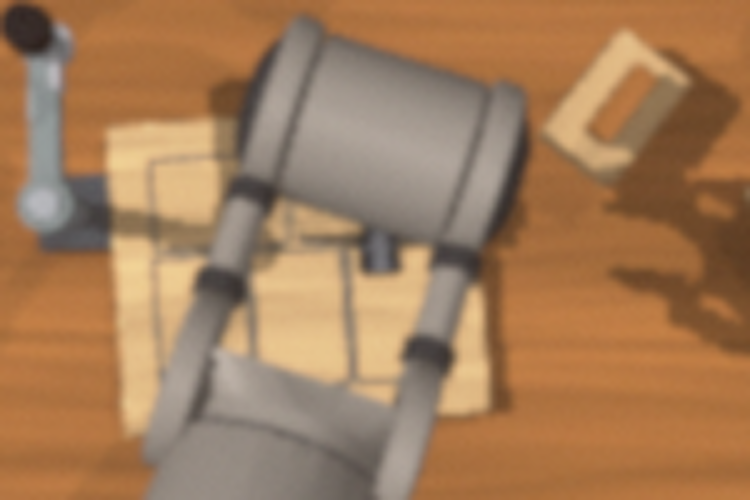

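The arm hides the placed case from the top camera, while C3 at crop (620,105) is untouched. Moving to C3, with the gripper open.

{"fn": "drive_tool", "kwargs": {
  "plan": [
    [-4, 1, -2, 0, 0, -0.15, 1],
    [-18.6, 4.2, -1, 0, 0, -0.84, 1],
    [-18.6, 4.2, -1, 0, 0, -0.84, 1],
    [-18.6, 4.2, -1, 0, 0, -0.84, 1],
    [-18.6, 4.2, -1, 0, 0, -0.84, 1],
    [-18.6, 4.2, -1, 0, 0, -0.84, 1],
    [-18.6, 4.2, -1, 0, 0, -0.84, 1],
    [-18.6, 4.2, -1, 0, 0, -0.84, 1]
  ]
}}

```text
clock: 7.32
eef_pos: [0.6139, -0.2752, 0.1918]
eef_rot: [0.316, 0.949, 0.0, -0.0]
ft_force: [-0.6, 0.2, 0.0]
finger_gap: 0.996
gripper_force: 0.0
```

```bash
python3 -c "
from h import *
s=observe();print(s['eef_pos'])
c=cases(); save(c,'w3')
cases('top')
go((.6175,-.2770,.053,53.3))"
```

```text
[ 0.61393417 -0.27522337  0.19178898]
wrist [ 0.5368 -0.4222] [107.3  83.1  34.7]
wrist [ 0.6161 -0.2763] [101.5  63.8 142.7]
top [0.0083 0.2239] [103.8  58.   56.9]
top [0.4118 0.2922] [ 97.8  64.4 169.4]
top [0.5162 0.4471] [ 96.3  64.5 113.2]
top [ 0.6787 -0.3875] [121.8  73.2  58.8]
cm [-0.38  0.08 13.9 ] rot [ 0.     0.    -0.003] rows>= 3
```

View pics/w3.png

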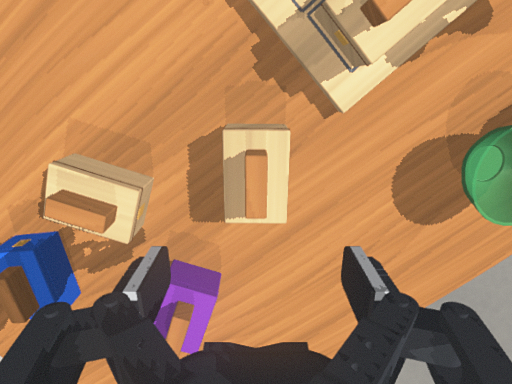

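C3 is centred at (256,175) between the fingers. The purple one at (190,305) stays clear. Grip.

{"fn": "drive_tool", "kwargs": {
  "plan": [
    [-0.5, 0, 6, 0, 0, 0, 1],
    [-0.5, 0, 10, 0, 0, 0, 1],
    [-0.5, 0, 13, 0, 0, 0, 1],
    [-0.5, 0, 13.9, 0, 0, 0, 1],
    [-0.5, 0, 13.9, 0, 0, 0, 1],
    [-0.5, 0, 13.9, 0, 0, 0, 0],
    [-0.5, 0, 13.9, 0, 0, 0, 0],
    [-0.5, 0, 13.9, 0, 0, 0, 0],
    [-0.5, 0, 13.9, 0, 0, 0, 0],
    [-0.5, 0, 13.9, 0, 0, 0, 0]
  ]
}}

```text
clock: 8.68
eef_pos: [0.6182, -0.2787, 0.0534]
eef_rot: [0.316, 0.949, -0.0, 0.0]
ft_force: [-0.1, 1.1, 3.4]
finger_gap: 0.221
gripper_force: 59.1
```

```bash
python3 -c "
from h import *
s=observe();print(s['eef_pos'],s['ft_force'],s['finger_gap'])
x,y=slot('mid')
go((.617,-.277,.19,53),(x,y,.19,95.05),(x,y,.0735,95.05))"
```

```text
[ 0.61821894 -0.27873114  0.05340418] [-0.07629871  1.06869567  3.36620238] 0.22085563137583245
cm [  0.19   0.07 -13.66] rot [0.    0.001 0.003] rows>= 3
cm [ 26.34   8.99 -13.68] rot [-0.     0.001 -0.731] rows>= 5
cm [26.35  8.99 -2.03] rot [-0.     0.001 -0.731] rows>= 5
```

{"fn": "drive_tool", "kwargs": {
  "plan": [
    [0, 0, -5, 0, 0, 0, 0],
    [0, 0, -10, 0, 0, 0, 0],
    [0, 0, -13.7, 0, 0, 0, 0],
    [5, 1.7, -13.7, 0, 0, -0.14, 0],
    [11, 3.8, -13.7, 0, 0, -0.3, 0],
    [17, 5.8, -13.7, 0, 0, -0.46, 0],
    [22, 7.5, -13.7, 0, 0, -0.62, 0],
    [26.3, 9, -13.7, 0, 0, -0.731, 0],
    [26.3, 9, -13.7, 0, 0, -0.731, 0],
    [26.3, 9, -13.7, 0, 0, -0.731, 0]
  ]
}}

```text
clock: 9.93
eef_pos: [0.4618, -0.0493, 0.1898]
eef_rot: [-0.044, 0.999, -0.0, 0.0]
ft_force: [0.2, -0.1, -3.0]
finger_gap: 0.224
gripper_force: 59.9
```

```bash
python3 -c "
from h import *
s=observe();print(s['eef_pos'],s['ft_force'],s['finger_gap'],s['joint_positions'])
x,y=slot('mid')
go((x,y,.0725,95.05))"
```

```text
[ 0.46177739 -0.04934125  0.18979467] [ 0.17455555 -0.0677601  -2.99190442] 0.22367807628966316 [-2.71544538e-01  2.72792388e-01  1.74832610e+00 -2.67536697e-04
  1.11985924e+00 -1.93001580e+00]
cm [ 0.06  0.06 11.73] rot [-0.  0. -0.] rows>= 2
```

{"fn": "drive_tool", "kwargs": {
  "plan": [
    [0.1, 0, 6, 0, 0, 0, 0],
    [0.1, 0, 10, 0, 0, 0, 0],
    [0.1, 0, 11.4, 0, 0, 0, 0],
    [0.1, 0, 11.8, 0, 0, 0, 0],
    [0.1, 0, 11.8, 0, 0, 0, 0],
    [0.1, 0, 11.8, 0, 0, 0, 0.5],
    [0.1, 0, 11.8, 0, 0, 0, 0.5],
    [0.1, 0, 11.8, 0, 0, 0, 0.5],
    [0, 0, 6, 0, 0, 0, 0.5],
    [0, 0, -2, 0, 0, 0, 0.5]
  ]
}}

```text
clock: 11.18
eef_pos: [0.4609, -0.0489, 0.1934]
eef_rot: [-0.044, 0.999, 0.0, -0.001]
ft_force: [1.6, -1.0, 0.7]
finger_gap: 0.502
gripper_force: 0.0
```

```bash
python3 -c "
from h import *
s=observe();print(s['eef_pos'])
cases(); cases('top')
go((.5365,-.4310,.20,-54.7))"
```

```text
[ 0.46085983 -0.04887124  0.19342822]
wrist [0.4474 0.0151] [87.8 59.7  4.9]
wrist [ 0.4589 -0.115 ] [87.4 59.1  4.8]
top [0.4119 0.2922] [ 97.9  64.4 169.4]
top [ 0.4464 -0.0374] [121.9  72.7  74.6]
top [0.5162 0.4471] [ 95.9  65.1 112.6]
top [ 0.5373 -0.4314] [99.6 68.7 35. ]
cm [ -3.77 -38.6    0.1 ] rot [0.014 0.01  2.614] rows>= 14
```

{"fn": "drive_tool", "kwargs": {
  "plan": [
    [-1, -5, -2, 0, 0, 0.18, 1],
    [-2, -11, -2, 0, 0, 0.36, 1],
    [-3, -17, -2, 0, 0, 0.54, 1],
    [-3.5, -22, -2, 0, 0, 0.72, 1],
    [-3.8, -26, -1, 0, 0, 0.9, 1],
    [-3.8, -30, 0, 0, 0, 1.08, 1],
    [-3.8, -34, 0, 0, 0, 1.26, 1],
    [-3.8, -37, 0, 0, 0, 1.44, 1],
    [-3.8, -38.6, 0, 0, 0, 1.62, 1],
    [-3.8, -38.6, 0, 0, 0, 1.8, 1]
  ]
}}

```text
clock: 12.52
eef_pos: [0.5327, -0.4314, 0.1911]
eef_rot: [0.758, 0.653, -0.0, -0.001]
ft_force: [-0.3, 0.4, 1.2]
finger_gap: 0.999
gripper_force: 0.0
```

```bash
python3 -c "
from h import *
s=observe();print(s['eef_pos'],s['joint_positions'])
go((.5365,-.4310,.20,-54.7))"
```

```text
[ 0.53267801 -0.43142598  0.19107437] [-7.92402726e-01  6.75055498e-01  1.07517607e+00 -9.92283139e-05
  1.39246175e+00 -6.43842327e-01]
cm [ 0.1   0.37 -0.89] rot [-0.001 -0.     0.806] rows>= 5
```

{"fn": "drive_tool", "kwargs": {
  "plan": [
    [0.1, 0.4, -0.9, 0, 0, 0.18, 1],
    [0.1, 0.4, -0.9, 0, 0, 0.36, 1],
    [0.1, 0.4, -0.9, 0, 0, 0.54, 1],
    [0.1, 0.4, -0.9, 0, 0, 0.72, 1],
    [0.1, 0.4, -0.9, 0, 0, 0.806, 1],
    [0.1, 0.4, -0.9, 0, 0, 0.806, 1],
    [0.1, 0.4, -0.9, 0, 0, 0.806, 1]
  ]
}}

```text
clock: 13.4
eef_pos: [0.5373, -0.4297, 0.2009]
eef_rot: [0.951, 0.308, -0.0, -0.0]
ft_force: [0.4, 0.4, 0.4]
finger_gap: 1.003
gripper_force: 0.0
```

```bash
python3 -c "
from h import *
s=observe();print(s['eef_pos'])
c=cases(); save(c,'w4')
cases('top')
c=s['eef_pos']
go((.5365,-.4310,.053,-54.7))"
```

```text
[ 0.53726417 -0.42965329  0.20093841]
wrist [ 0.5397 -0.4315] [100.7  64.   34.9]
top [0.0546 0.1935] [111.8  72.3  39.7]
top [0.4118 0.2922] [ 97.8  64.4 169.4]
top [0.5162 0.4471] [ 96.3  64.5 113.2]
top [ 0.5576 -0.6288] [123.4  76.   43.2]
cm [-0.14  0.06 14.81] rot [-0.    -0.     0.009] rows>= 3
```

View pics/w4.png

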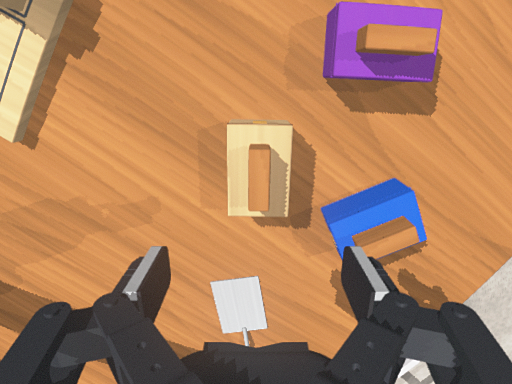

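C2 is at (259,170). The blue look-alike at (375,225) is close to the right finger, so I'll approach with a narrower opening.

{"fn": "drive_tool", "kwargs": {
  "plan": [
    [-0.1, 0.3, 3, 0, 0, 0, 0.65],
    [-0.1, 0.3, 8, 0, 0, 0, 0.65],
    [-0.1, 0.3, 12, 0, 0, 0, 0.65],
    [-0.1, 0.3, 14.7, 0, 0, 0, 0.65],
    [-0.1, 0.3, 14.7, 0, 0, 0, 0.65],
    [-0.1, 0.3, 14.7, 0, 0, 0, 0],
    [-0.1, 0.3, 14.7, 0, 0, 0, 0],
    [-0.1, 0.3, 14.7, 0, 0, 0, 0],
    [-0.1, 0.3, 14.7, 0, 0, 0, 0],
    [-0.1, 0.3, 14.7, 0, 0, 0, 0]
  ]
}}

```text
clock: 14.75
eef_pos: [0.539, -0.4334, 0.0562]
eef_rot: [0.952, 0.307, 0.001, 0.001]
ft_force: [-0.6, 0.5, 6.0]
finger_gap: 0.221
gripper_force: 60.3
```

```bash
python3 -c "
from h import *
s=observe();print(s['eef_pos'],s['ft_force'],s['finger_gap'])
x,y=slot('right')
go((x,y,.19,-84.95),(x,y,.0735,-84.95))"
```

```text
[ 0.53902779 -0.43338511  0.05624325] [-0.62394505  0.54472175  5.97071014] 0.2207043829386621
cm [ 12.48 -29.52 -13.46] rot [ 0.003 -0.001  0.536] rows>= 6
cm [ 12.47 -29.56  -1.81] rot [ 0.003 -0.001  0.536] rows>= 6
```

{"fn": "drive_tool", "kwargs": {
  "plan": [
    [0, 0, -5, 0, 0, 0, 0],
    [0, 0, -10, 0, 0, 0, 0],
    [0, 0, -13.4, 0, 0, 0, 0],
    [2.5, -6, -13.4, 0, 0, 0.1, 0],
    [5, -12, -13.4, 0, 0, 0.23, 0],
    [7.5, -18, -13.4, 0, 0, 0.35, 0],
    [10, -24, -13.4, 0, 0, 0.47, 0],
    [12.5, -29.5, -13.4, 0, 0, 0.536, 0],
    [12.5, -29.5, -13.4, 0, 0, 0.536, 0],
    [12.5, -29.5, -13.4, 0, 0, 0.536, 0]
  ]
}}

```text
clock: 16.0
eef_pos: [0.4676, -0.1202, 0.1887]
eef_rot: [0.999, 0.045, 0.0, 0.0]
ft_force: [0.2, -0.7, -2.8]
finger_gap: 0.219
gripper_force: 60.1
```

```bash
python3 -c "
from h import *
s=observe();print(s['eef_pos'],s['ft_force'],s['finger_gap'])
x,y=slot('right')
go((x,y,.0735,-84.95))"
```

```text
[ 0.46762176 -0.1201732   0.18865133] [ 0.2244226  -0.67622468 -2.75412538] 0.21900720199874824
cm [-0.03  0.03 11.52] rot [ 0.001 -0.001  0.002] rows>= 2
```

{"fn": "drive_tool", "kwargs": {
  "plan": [
    [0, 0, 6, 0, 0, 0, 0],
    [0, 0, 10, 0, 0, 0, 0],
    [0, 0, 11.2, 0, 0, 0, 0],
    [0, 0, 11.6, 0, 0, 0, 0],
    [0, 0, 11.6, 0, 0, 0, 0],
    [0, 0, 11.6, 0, 0, 0, 0.5],
    [0, 0, 11.6, 0, 0, 0, 0.5],
    [0, 0, 11.6, 0, 0, 0, 0.5],
    [0, 0, 6, 0, 0, 0, 0.5],
    [0, 0, -2, 0, 0, 0, 0.5]
  ]
}}

```text
clock: 17.25
eef_pos: [0.4669, -0.1201, 0.1915]
eef_rot: [0.999, 0.044, -0.001, -0.001]
ft_force: [1.6, -1.2, 0.4]
finger_gap: 0.502
gripper_force: 0.0
```

```bash
python3 -c "
from h import *
s=observe();print(s['eef_pos'],s['ft_force'])
cases('top')
go((.40,.10,.25,-30),(.40,.3,.25,23),(.516,.447,.2,23))"
```

```text
[ 0.46690042 -0.12012303  0.19146142] [ 1.63004165 -1.19382909  0.39081547]
top [0.4117 0.2922] [ 97.9  65.  168.8]
top [ 0.4545 -0.1482] [121.1  71.5  65.8]
top [0.5162 0.4471] [ 96.3  64.5 113.2]
cm [ -5.04 -22.67  -5.16] rot [ 0.011 -0.007 -0.959] rows>= 6
cm [ -3.28 -42.59  -5.25] rot [ 0.014 -0.002 -1.884] rows>= 11
cm [  9.51 -56.24  -0.19] rot [ 0.014 -0.002 -1.884] rows>= 11
```

{"fn": "drive_tool", "kwargs": {
  "plan": [
    [-1, -4, -3, 0, 0, -0.18, 1],
    [-3, -9, -5, 0, 0, -0.36, 1],
    [-4, -14, -5, 0, 0, -0.54, 1],
    [-4.5, -19, -5, 0, 0, -0.72, 1],
    [-5, -24, -5, 0, 0, -0.9, 1],
    [-4.5, -29, -5, 0, 0, -1.08, 1],
    [-4, -34, -5, 0, 0, -1.26, 1],
    [-3.3, -39, -5, 0, 0, -1.44, 1],
    [-3, -43, -4, 0, 0, -1.62, 1],
    [0, -47, -3, 0, 0, -1.8, 1]
  ]
}}

```text
clock: 18.55
eef_pos: [0.4254, 0.3496, 0.221]
eef_rot: [0.584, 0.812, 0.0, 0.0]
ft_force: [1.4, -0.7, 0.5]
finger_gap: 1.003
gripper_force: 0.0
```

```bash
python3 -c "
from h import *
s=observe();print(s['eef_pos'],s['ft_force'])
go((.516,.447,.2,23))
c=cases('top')
save(c,'t3',(190,160,350,270),5)"
```

```text
[0.42544073 0.3496426  0.22102548] [ 1.3786289  -0.7121515   0.48956582]
cm [ 6.34 11.69  2.11] rot [ 0.001 -0.    -0.077] rows>= 3
top [0.4119 0.2918] [ 98.1  65.1 169.3]
```

View pics/t3.png

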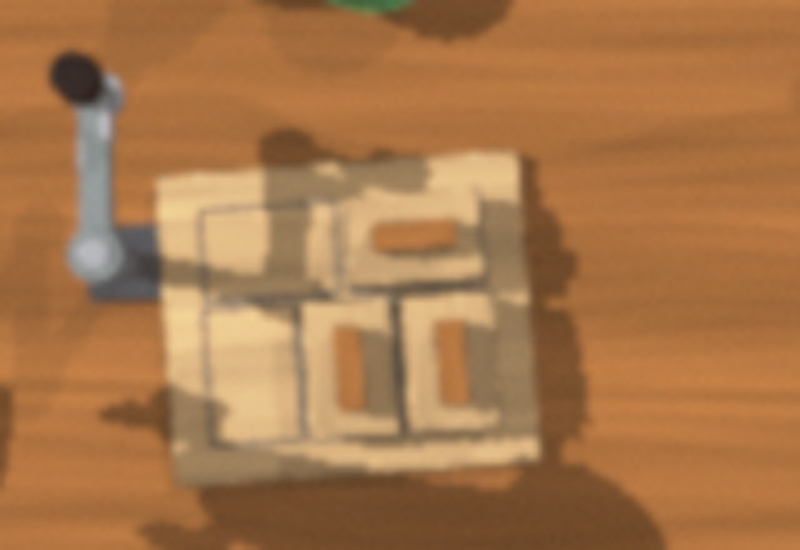

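The crop shows three cases squarely in the far slot (415,240), mid slot (350,365) and right slot (450,365), with evenly spaced gaps. The gauge and left slots are empty. On to D2.

{"fn": "drive_tool", "kwargs": {
  "plan": [
    [6.3, 11.7, 1, 0, 0, -0.077, 1],
    [6.3, 11.7, 2, 0, 0, -0.077, 1],
    [6.3, 11.7, 2, 0, 0, -0.077, 1],
    [6.3, 11.7, 2, 0, 0, -0.077, 1],
    [6.3, 11.7, 2, 0, 0, -0.077, 1]
  ]
}}

```text
clock: 19.23
eef_pos: [0.5173, 0.4436, 0.202]
eef_rot: [0.555, 0.832, 0.0, 0.0]
ft_force: [0.7, 0.4, 0.7]
finger_gap: 0.999
gripper_force: 0.0
```

```bash
cat >> h.py <<'E'
def grasp_target():
    """nearest lid in wrist view, centre shifted 2.4 mm along -tool x; prints the descent"""
    c=read_camera("wrist"); s=observe(); p=np.array(s["eef_pos"]); tx=R.from_quat(s["eef_rot"]).as_matrix()[:2,0]
    L=[rect(c,k,.05) for k in contours(light(c),800,60000)]
    L=[r for r in L if 90<r[1]<106 and 58<r[2]<70]; r=min(L,key=lambda r:np.hypot(*(r[0]-p[:2])))
    q=r[0]-.0024*tx; ty=R.from_quat(s["eef_rot"]).as_matrix()[:2,1]; cur=np.degrees(np.arctan2(ty[1],ty[0]))
    psi=cur+((r[3]-90-cur+90)%180-90); print("lid",r,"at",p,"psi",cur); go((*q,.054,psi),s=s)
    return c
E
python3 -c "
from h import *
grasp_target(); cases('top')"
```

```text
lid (array([0.51422791, 0.44983752]), np.float32(99.84193), np.float32(63.720192), np.float32(112.47055)) at [0.51735017 0.44358845 0.20238668] psi 22.555825042904146
cm [ 0.45 -0.07 14.84] rot [ 0.002 -0.     0.001] rows>= 3
top [-0.0672  0.6759] [114.   69.9 110.7]
top [0.4129 0.0399] [75.7 68.  90.9]
top [0.412  0.2926] [ 97.7  64.4 169.9]
top [0.5161 0.4473] [ 96.2  65.1 112.6]
```

{"fn": "drive_tool", "kwargs": {
  "plan": [
    [0.4, 0, 6, 0, 0, 0, 1],
    [0.4, 0, 10, 0, 0, 0, 1],
    [0.4, 0, 13, 0, 0, 0, 1],
    [0.4, 0, 14.9, 0, 0, 0, 1],
    [0.4, 0, 14.9, 0, 0, 0, 1],
    [0.4, 0, 14.9, 0, 0, 0, 0],
    [0.4, 0, 14.9, 0, 0, 0, 0],
    [0.4, 0, 14.9, 0, 0, 0, 0],
    [0.4, 0, 14.9, 0, 0, 0, 0],
    [0.4, 0, 14.9, 0, 0, 0, 0]
  ]
}}

```text
clock: 20.58
eef_pos: [0.5162, 0.448, 0.0523]
eef_rot: [0.555, 0.832, 0.0, 0.0]
ft_force: [-2.2, -0.9, 4.6]
finger_gap: 0.222
gripper_force: 62.4
```

```bash
python3 -c "
from h import *
s=observe();print(s['eef_pos'],s['ft_force'],s['finger_gap'])
x,y=slot('gauge')
go((.43,.3,.19,15),(.40,.12,.19,5.05),(.42,.03,.19,5.05),(x,y,.19,5.05))"
```

```text
[0.5161708  0.44799437 0.05232415] [-2.21412485 -0.85564591  4.57703159] 0.22199592155161924
cm [-10.35 -13.63 -13.77] rot [ 0.    -0.     0.132] rows>= 4
cm [-25.82 -23.32 -13.78] rot [ 0.    -0.     0.306] rows>= 6
cm [-34.9  -24.93 -13.78] rot [ 0.    -0.     0.306] rows>= 8
cm [-41.32 -13.95 -13.78] rot [ 0.    -0.     0.306] rows>= 8
```

{"fn": "drive_tool", "kwargs": {
  "plan": [
    [0, 0, -5, 0, 0, 0, 0],
    [0, 0, -10, 0, 0, 0, 0],
    [-2, -3, -13.7, 0, 0, 0, 0],
    [-6, -8, -13.7, 0, 0, 0.08, 0],
    [-10.3, -13, -13.7, 0, 0, 0.13, 0],
    [-15, -17, -13.7, 0, 0, 0.2, 0],
    [-20, -20, -13.7, 0, 0, 0.25, 0],
    [-25.5, -23, -13.7, 0, 0, 0.306, 0],
    [-30, -24, -13.7, 0, 0, 0.306, 0],
    [-34.9, -24.9, -13.7, 0, 0, 0.306, 0]
  ]
}}

```text
clock: 21.82
eef_pos: [0.42, 0.0285, 0.1889]
eef_rot: [0.675, 0.738, 0.0, 0.0]
ft_force: [1.0, 1.5, -2.5]
finger_gap: 0.224
gripper_force: 61.7
```

```bash
python3 -c "
from h import *
s=observe();print(s['eef_pos'],s['ft_force'],s['finger_gap'])
x,y=slot('gauge')
go((x,y,.19,5.05),(x,y,.072,5.05)); cases('top')"
```

```text
[0.42000535 0.02851898 0.18886378] [ 1.03786547  1.54500346 -2.51072092] 0.22370849185237426
cm [-2.67 12.42 -0.11] rot [ 0. -0. -0.] rows>= 3
cm [-2.67 12.41 11.69] rot [ 0. -0. -0.] rows>= 3
top [0.386  0.0817] [120.8  70.7  83.4]
top [0.4119 0.2922] [ 97.9  64.4 169.4]
top [0.5643 0.0556] [94.8 76.4 90.7]
```

{"fn": "drive_tool", "kwargs": {
  "plan": [
    [-1, 5, 0, 0, 0, 0, 0],
    [-2, 10, 0, 0, 0, 0, 0],
    [-2.7, 12.4, 0, 0, 0, 0, 0],
    [-2.7, 12.4, 0, 0, 0, 0, 0],
    [-2.7, 12.4, 0, 0, 0, 0, 0],
    [-2.7, 12.4, 0, 0, 0, 0, 0]
  ]
}}

```text
clock: 22.62
eef_pos: [0.5452, 0.0144, 0.1889]
eef_rot: [0.675, 0.738, -0.0, -0.0]
ft_force: [-0.0, -0.0, -2.3]
finger_gap: 0.223
gripper_force: 61.7
```

```bash
python3 -c "
from h import *
s=observe();print(s['eef_pos'],s['ft_force'],s['finger_gap'])
x,y=slot('gauge')
go((x,y,.0715,5.05))"
```

```text
[0.54518734 0.01442423 0.18886886] [-0.03773593 -0.01402691 -2.3376764 ] 0.2232230877119431
cm [-0.17  0.08 11.74] rot [-0.001 -0.     0.   ] rows>= 2
```

{"fn": "drive_tool", "kwargs": {
  "plan": [
    [-0.15, 0.1, 6, 0, 0, 0, 0],
    [-0.15, 0.1, 10, 0, 0, 0, 0],
    [-0.15, 0.1, 11.4, 0, 0, 0, 0],
    [-0.15, 0.1, 11.8, 0, 0, 0, 0],
    [-0.15, 0.1, 11.8, 0, 0, 0, 0],
    [-0.15, 0.1, 11.8, 0, 0, 0, 0.5],
    [-0.15, 0.1, 11.8, 0, 0, 0, 0.5],
    [-0.15, 0.1, 11.8, 0, 0, 0, 0.5],
    [-0.1, 0.1, 6, 0, 0, 0, 0.5],
    [-0.1, 0.1, -2, 0, 0, 0, 0.5]
  ]
}}

```text
clock: 23.88
eef_pos: [0.5464, 0.0136, 0.1932]
eef_rot: [0.675, 0.738, -0.0, -0.0]
ft_force: [1.0, -1.1, 1.6]
finger_gap: 0.499
gripper_force: 0.0
```

```bash
python3 -c "
from h import *
s=observe();print(s['eef_pos'],s['ft_force'],s['joint_positions'])
cases('top')
go((.41,.02,.21,5),(.39,.12,.21,40),(.412,.2922,.2,79.3))"
```

```text
[0.54638211 0.01360218 0.19317886] [ 0.95905495 -1.09577501  1.63615979] [-1.15410603e-01  4.14125900e-01  1.52373242e+00  1.02821422e-04
  1.20416276e+00 -2.03984294e-01]
top [ 0.0981 -0.021 ] [124.2  51.7  85.7]
top [0.412  0.2918] [ 97.9  65.1 169.3]
top [0.5831 0.0592] [120.   72.9  83.7]
cm [  1.92 -13.92  -0.95] rot [0.015 0.003 0.001] rows>= 3
cm [ 12.05 -15.02  -1.  ] rot [ 0.013  0.007 -0.609] rows>= 4
cm [ 2.901e+01 -1.132e+01  1.000e-02] rot [ 0.011  0.012 -1.295] rows>= 7
```

{"fn": "drive_tool", "kwargs": {
  "plan": [
    [0.6, -5, -1, 0, 0, 0, 0.5],
    [1.2, -10, -1, 0, 0, -0.1, 1],
    [3, -14, -1, 0, 0, -0.28, 1],
    [8, -15, -1, 0, 0, -0.46, 1],
    [13, -15, -1, 0, 0, -0.64, 1],
    [18, -14.2, -1, 0, 0, -0.82, 1],
    [23, -13, 0, 0, 0, -1, 1],
    [28, -11.5, 0, 0, 0, -1.18, 1],
    [29, -11.3, 0, 0, 0, -1.295, 1],
    [29, -11.3, 0, 0, 0, -1.295, 1]
  ]
}}

```text
clock: 25.18
eef_pos: [0.4087, 0.2928, 0.1915]
eef_rot: [0.093, 0.996, 0.0, 0.0]
ft_force: [0.4, 0.1, -0.5]
finger_gap: 1.001
gripper_force: 0.0
```

```bash
python3 -c "
from h import *
grasp_target(); cases('top')"
```

```text
lid (array([0.4097998 , 0.29233887]), np.float32(95.3157), np.float32(63.833622), np.float32(169.27322)) at [0.40868913 0.2920184  0.19153811] psi 79.15131517834963
cm [-0.34  0.05 13.75] rot [ 0.     0.    -0.002] rows>= 3
top [0.3762 0.4987] [121.9  73.1 115.6]
```

{"fn": "drive_tool", "kwargs": {
  "plan": [
    [-0.3, 0, 6, 0, 0, 0, 1],
    [-0.3, 0, 10, 0, 0, 0, 1],
    [-0.3, 0, 13, 0, 0, 0, 1],
    [-0.3, 0, 13.8, 0, 0, 0, 1],
    [-0.3, 0, 13.8, 0, 0, 0, 1],
    [-0.3, 0, 13.8, 0, 0, 0, 0],
    [-0.3, 0, 13.8, 0, 0, 0, 0],
    [-0.3, 0, 13.8, 0, 0, 0, 0],
    [-0.3, 0, 13.8, 0, 0, 0, 0],
    [-0.3, 0, 13.8, 0, 0, 0, 0]
  ]
}}

```text
clock: 26.52
eef_pos: [0.4124, 0.2917, 0.0539]
eef_rot: [0.094, 0.996, 0.0, 0.0]
ft_force: [-0.1, -1.2, 7.0]
finger_gap: 0.221
gripper_force: 59.9
```

```bash
python3 -c "
from h import *
s=observe();print(s['eef_pos'],s['ft_force'],s['finger_gap'])
x,y=slot('left')
go((.40,.16,.19,87),(x,y,.19,95.05))"
```

```text
[0.41238633 0.2916702  0.05386546] [-0.08499721 -1.23037622  6.99224644] 0.22112844303524506
cm [ -1.25 -13.16 -13.62] rot [ 0.001  0.001 -0.135] rows>= 4
cm [ -9.19 -25.61 -13.62] rot [ 0.     0.001 -0.276] rows>= 5
```

{"fn": "drive_tool", "kwargs": {
  "plan": [
    [0, 0, -5, 0, 0, 0, 0],
    [0, 0, -10, 0, 0, 0, 0],
    [0, -2, -13.6, 0, 0, 0, 0],
    [-0.7, -8, -13.6, 0, 0, -0.08, 0],
    [-1.3, -13, -13.6, 0, 0, -0.14, 0],
    [-4, -18, -13.6, 0, 0, -0.22, 0],
    [-7, -22, -13.6, 0, 0, -0.276, 0],
    [-9.2, -25.6, -13.6, 0, 0, -0.276, 0],
    [-9.2, -25.6, -13.6, 0, 0, -0.276, 0],
    [-9.2, -25.6, -13.6, 0, 0, -0.276, 0]
  ]
}}

```text
clock: 27.78
eef_pos: [0.454, 0.0232, 0.1887]
eef_rot: [-0.044, 0.999, 0.0, -0.001]
ft_force: [0.5, 0.2, -4.1]
finger_gap: 0.224
gripper_force: 60.7
```

```bash
python3 -c "
from h import *
s=observe();print(s['eef_pos'],s['ft_force'],s['finger_gap'])
x,y=slot('left')
go((x,y,.0725,95.05))"
```

```text
[0.4539848  0.02318174 0.18868243] [ 0.54345818  0.21095391 -4.13546861] 0.22387256498330516
cm [-0.1  -0.05 11.62] rot [ 0.001 -0.002 -0.001] rows>= 2
```

{"fn": "drive_tool", "kwargs": {
  "plan": [
    [-0.1, 0, 6, 0, 0, 0, 0],
    [-0.1, 0, 10, 0, 0, 0, 0],
    [-0.1, 0, 11.2, 0, 0, 0, 0],
    [-0.1, 0, 11.7, 0, 0, 0, 0],
    [-0.1, 0, 11.7, 0, 0, 0, 0],
    [-0.1, 0, 11.7, 0, 0, 0, 0.5],
    [-0.1, 0, 11.7, 0, 0, 0, 0.5],
    [-0.1, 0, 11.7, 0, 0, 0, 0.5],
    [0, 0, 6, 0, 0, 0, 0.5],
    [0, 0, -2, 0, 0, 0, 0.5]
  ]
}}

```text
clock: 29.02
eef_pos: [0.454, 0.0228, 0.1928]
eef_rot: [-0.044, 0.999, 0.0, -0.001]
ft_force: [1.7, -0.2, -1.0]
finger_gap: 0.498
gripper_force: 0.0
```

```bash
python3 -c "
from h import *
s=observe();print(s['eef_pos'],s['joint_positions'])
go((.40,-.04,.42,90),(.38,-.04,.42,5))"
```

```text
[0.45403553 0.02283739 0.19280765] [-1.18647287e-01  2.53632916e-01  1.76596576e+00  7.29234079e-05
  1.12425264e+00 -1.77750300e+00]
cm [  5.98  -5.77 -22.71] rot [ 0.    -0.002  0.088] rows>= 4
cm [  7.98  -5.6  -22.7 ] rot [-1.000e-03 -2.000e-03  1.572e+00] rows>= 9
```

{"fn": "drive_tool", "kwargs": {
  "plan": [
    [0, 0, -6, 0, 0, 0, 0.5],
    [2, -2, -12, 0, 0, 0.18, 0.6],
    [5, -4, -18, 0, 0, 0.36, 0.6],
    [7, -5.6, -22.7, 0, 0, 0.54, 0.6],
    [8, -5.6, -22.7, 0, 0, 0.72, 0.6],
    [8, -5.6, -22.7, 0, 0, 0.9, 0.6],
    [8, -5.6, -22.7, 0, 0, 1.08, 0.6],
    [8, -5.6, -22.7, 0, 0, 1.26, 0.6],
    [8, -5.6, -22.7, 0, 0, 1.44, 0.6],
    [8, -5.6, -22.7, 0, 0, 1.572, 0.6]
  ]
}}

```text
clock: 30.28
eef_pos: [0.3797, -0.04, 0.419]
eef_rot: [0.678, 0.735, 0.0, 0.0]
ft_force: [0.0, 0.3, -0.9]
finger_gap: 0.595
gripper_force: 0.0
```

```bash
python3 - <<'E'
from h import *
c=read_camera("wrist"); save(c,"w5",(200,0,512,240),2.4)
s=observe(); print(s["eef_pos"])
g=cv2.cvtColor(c["image"],cv2.COLOR_RGB2HSV)
# batten tops: brown inside slab area
m=cv2.inRange(g,(5,125,120),(17,255,255)); roi=np.zeros_like(m)
a=np.radians(5.05);Rz=np.array([[np.cos(a),-np.sin(a)],[np.sin(a),np.cos(a)]])
q=np.array([[-105,-125],[105,-125],[105,125],[-105,125]])/1000@Rz.T+[.498,-.0456]
cv2.fillPoly(roi,[np.int32(proj(c,np.c_[q,[.07]*4]))],255)
for k in contours(m&roi,80,4000):
    r=rect(c,k,.096); p=(r[0]-[.498,-.0456])@Rz*1000
    print("batten slab mm",np.round(p,1),"size",np.round(r[1:3],1),"ang rel",np.round(r[3]-5.05,1))
for z,u in((.239,None),):
    t=read_camera("top"); gt=cv2.cvtColor(t["image"],cv2.COLOR_RGB2HSV)
    mk=cv2.inRange(gt,(0,0,0),(179,255,45)); 
    for k in contours(mk,20,400):
        (u,v),rad=cv2.minEnclosingCircle(k)
        if 180<u<260 and 150<v<240: print("knob top px",u,v,rad,cast(t,[[u,v]],.239))
x,y=slot("pivot"); print("pivot",x,y)
for th in(1.4,1.55,1.7): b=a-np.pi/2+th; print(th,x+.11*np.cos(b),y+.11*np.sin(b))
E
```

```text
[ 0.3797432  -0.03995384  0.41897105]
batten slab mm [  -6.7 -101.3] size [200.5  23.8] ang rel 0.4
batten slab mm [-38.3 -67.7] size [60.  25.9] ang rel -0.3
batten slab mm [ 90.4 -47.2] size [65.  16.2] ang rel 101.5
batten slab mm [-38.    2.4] size [60.8 22.1] ang rel -0.2
batten slab mm [87.2 40.4] size [56.7 10.6] ang rel 89.7
batten slab mm [-38.3  72.8] size [60.4 18.9] ang rel 0.1
pivot 0.5363581590901638 0.12242872263757076
1.4 0.6459826012922221 0.11334678056070212
1.55 0.6461088254376309 0.12983083289660827
1.7 0.6437702862252735 0.14614864979409928
```

View pics/w5.png

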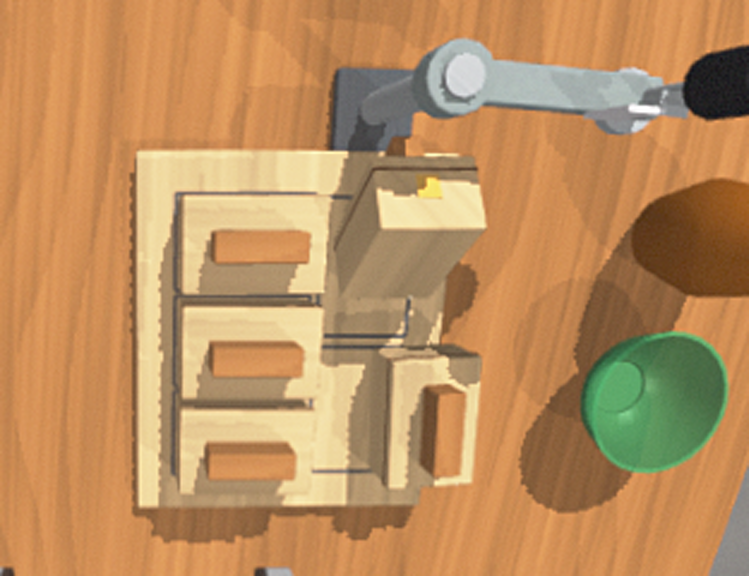

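The wrist crop shows that left, mid and right are fine. The far case has moved about 34 mm in +x (now at (440,430)), and the gauge case at (420,230) seems to be tipped over. I need a side look.

```bash
python3 - <<'E'
from h import *
c=read_camera("side"); save(c,"s2",(180,130,340,265),4.8)
E
```

```text
(no output)
```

View pics/s2.png

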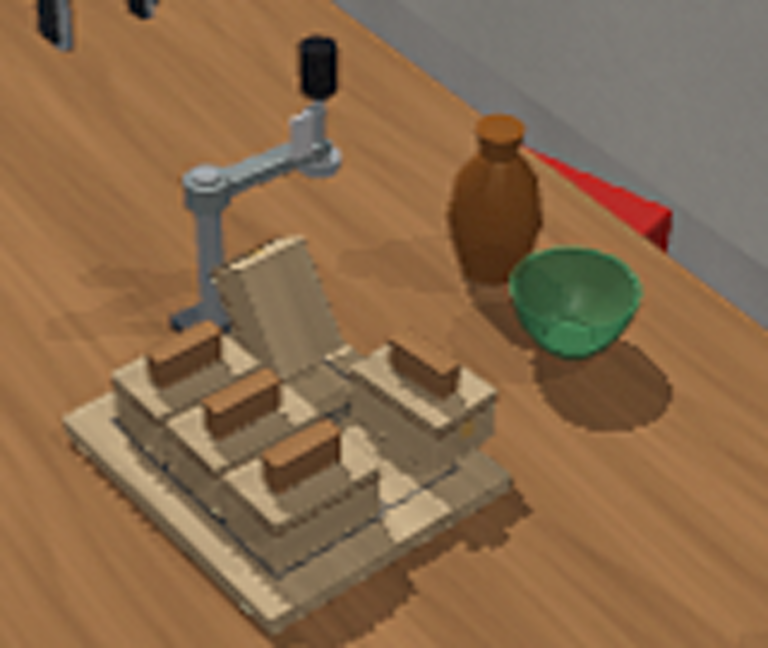

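The side crop shows the gauge case flipped. Its underside faces up and towards -y, and it rests on its lid edge and batten end, as the geometry predicts (tilt ≈123°, top edge about 108 mm above its support). The far case at (420,400) is upright but shifted. I'll check the geometry by triangulating the flipped case's top edge across both views.

```bash
python3 - <<'E'
from h import *
w=read_camera("wrist"); s=read_camera("side")
W=np.array([[378,225],[484,228],[378,170],[476,183]])/2.4+[200,0]
S=np.array([[222,275],[303,238]])/4.8+[180,130]
a=np.radians(5.05);Rz=np.array([[np.cos(a),-np.sin(a)],[np.sin(a),np.cos(a)]])
f=lambda P:(P[:,:2]-[.498,-.0456])@Rz*1000
for z in(.108,.126): P=cast(w,W[:2],z); print(z,np.round(f(P),1),np.linalg.norm(P[1]-P[0]))
P=cast(w,W[2:],.098); print("lid end edge",np.round(f(P),1))
ow,dw=ray(w,W[:2]); os_,ds=ray(s,S)
for i in(0,1):
    A=np.c_[dw[i],-ds[i]]; t=np.linalg.lstsq(A,os_-ow,rcond=None)[0]
    p=ow+dw[i]*t[0];q=os_+ds[i]*t[1]; print("tri",p,"gap",np.linalg.norm(p-q),np.round(f(((p+q)/2)[None]),1))
# far case batten corners by eye, z=.096
B=np.array([[428,388],[466,390],[459,478],[425,470]])/2.4+[200,0]
P=cast(w,B,.096);print("far batten",np.round(f(P),1),np.round(f(P).mean(0),1),P.mean(0))
# lid far case, corners by eye z=.068
B=np.array([[392,357],[480,360],[470,484],[388,487]])/2.4+[200,0]
P=cast(w,B,.068);print("far lid",np.round(f(P),1),np.round(f(P).mean(0),1))
E
```

```text
0.108 [[30.6 87.4]
 [96.7 87. ]] 0.06611723051802794
0.126 [[24.8 87.8]
 [88.3 87.5]] 0.063499122330834
lid end edge [[ 30.9 119.4]
 [ 92.9 113.4]]
tri [0.51601107 0.04406254 0.12268533] gap 0.00973402041290729 [[21.5 89.3]]
tri [0.58071751 0.04936521 0.12068222] gap 0.0026633397648488503 [[91.9 87. ]]
far batten [[ 78.6 -16.6]
 [104.8 -17.8]
 [109.1 -80.5]
 [ 84.  -74.6]] [ 94.1 -47.4] [ 0.59593171 -0.08449808  0.096     ]
far lid [[ 62.1  -1.7]
 [125.2  -3.2]
 [131.8 -96.1]
 [ 70.1 -98.3]] [ 97.3 -49.8]
```

Triangulation confirms the model: top edge at z≈0.122–0.126, 63.5 mm long, slab (56.5, 87.6). My plan:
1. Grip the flipped case across its 64 mm width and carry it to the free left bench.
2. Tilt the tool inward to bring the case nearly upright, release it, then re-lay it.

```bash
cat >> h.py <<'E'
def s2w(x,y):
    a=np.radians(5.05); return .498+(x*np.cos(a)-y*np.sin(a))/1000, -.0456+(x*np.sin(a)+y*np.cos(a))/1000
E
python3 -c "
from h import *
p=s2w(56.5,82); print(p); go((*p,.24,5.05),(*p,.077,5.05))"
```

```text
(np.float64(0.5470626273764305), np.float64(0.04105511291852049))
cm [ 6.57 17.38 17.89] rot [ 0.    -0.     0.001] rows>= 5
cm [ 6.57 17.37 34.19] rot [ 0.    -0.     0.001] rows>= 7
```

{"fn": "drive_tool", "kwargs": {
  "plan": [
    [2, 6, 3, 0, 0, 0, 1],
    [4, 11, 7, 0, 0, 0, 1],
    [6.6, 17.4, 11, 0, 0, 0, 1],
    [6.6, 17.4, 15, 0, 0, 0, 1],
    [6.6, 17.4, 18, 0, 0, 0, 1],
    [6.6, 17.4, 18, 0, 0, 0, 1],
    [6.6, 17.4, 18, 0, 0, 0, 1]
  ]
}}

```text
clock: 31.4
eef_pos: [0.5482, 0.0407, 0.2405]
eef_rot: [0.675, 0.737, 0.001, 0.001]
ft_force: [1.2, -0.6, -0.1]
finger_gap: 0.999
gripper_force: 0.0
```

```bash
python3 -c "
from h import *
p=s2w(56.5,82); print(observe()['eef_pos']); go((*p,.077,5.05))
c=read_camera('wrist'); save(c,'w6')"
```

```text
[0.54823488 0.04070374 0.24048786]
cm [ 0.05 -0.16 16.35] rot [ 0.003  0.    -0.001] rows>= 3
```

View pics/w6.png

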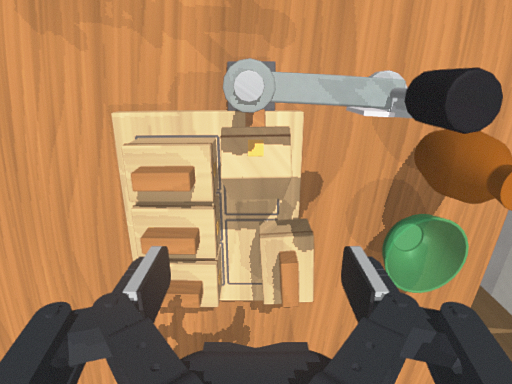

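The view shows the flipped case's end face, with a yellow mark, at (255,160), centred between the open fingers, with its batten towards the post at (258,118). Descend and grip.

{"fn": "drive_tool", "kwargs": {
  "plan": [
    [0, -0.1, 5, 0, 0, 0, 1],
    [0, -0.1, 9, 0, 0, 0, 1],
    [0, -0.1, 13, 0, 0, 0, 1],
    [0, -0.1, 15.5, 0, 0, 0, 1],
    [0, -0.1, 16.3, 0, 0, 0, 1],
    [0, -0.1, 16.3, 0, 0, 0, 1],
    [0, -0.1, 16.3, 0, 0, 0, 0],
    [0, -0.1, 16.3, 0, 0, 0, 0],
    [0, -0.1, 16.3, 0, 0, 0, 0],
    [0, -0.1, 16.3, 0, 0, 0, 0]
  ]
}}

```text
clock: 32.7
eef_pos: [0.5477, 0.0407, 0.0776]
eef_rot: [0.676, 0.737, 0.001, 0.001]
ft_force: [0.5, 0.5, 6.0]
finger_gap: 0.74
gripper_force: 64.1
```

```bash
python3 -c "
from h import *
s=observe();print(s['eef_pos'],s['ft_force'],s['finger_gap'])
x,y=s['eef_pos'][:2]
go((x,y,.25,5.05),(.40,.05,.25,30),(.37,.22,.25,80),(.33,.38,.25,139))"
```

```text
[0.54766902 0.04072173 0.07761198] [0.54295997 0.49576028 5.99675933] 0.7399992740651424
cm [-1.000e-02  6.000e-02 -1.724e+01] rot [ 0.003  0.001 -0.001] rows>= 3
cm [  2.2  -14.57 -17.29] rot [ 0.003  0.001 -0.436] rows>= 4
cm [ 19.4  -16.08 -17.3 ] rot [ 0.002  0.003 -1.309] rows>= 8
cm [ 35.68 -18.67 -17.32] rot [ 1.000e-03  4.000e-03 -2.339e+00] rows>= 13
```

{"fn": "drive_tool", "kwargs": {
  "plan": [
    [0, 0, -4, 0, 0, 0, 0],
    [0, 0, -9, 0, 0, 0, 0],
    [0, 0, -14, 0, 0, 0, 0],
    [0, -2, -17.3, 0, 0, 0, 0],
    [0.8, -7, -17.3, 0, 0, -0.1, 0],
    [1.5, -12, -17.3, 0, 0, -0.25, 0],
    [3.5, -14.6, -17.3, 0, 0, -0.43, 0],
    [8, -15.2, -17.3, 0, 0, -0.6, 0],
    [13, -15.6, -17.3, 0, 0, -0.78, 0],
    [18, -16, -17.3, 0, 0, -0.96, 0]
  ]
}}

```text
clock: 33.95
eef_pos: [0.371, 0.2075, 0.2495]
eef_rot: [0.256, 0.967, 0.0, 0.001]
ft_force: [1.0, -0.3, -2.1]
finger_gap: 0.741
gripper_force: 67.5
```

```bash
python3 -c "
from h import *
s=observe();print(s['eef_pos'],s['ft_force'],s['finger_gap'],s['joint_positions'])
go((.33,.38,.25,139))"
```

```text
[0.37098615 0.20754065 0.24954896] [ 0.97508554 -0.33395868 -2.10019684] 0.740894474737455 [ 3.29377318e-01  1.40357000e-01  1.74329089e+00 -4.30387308e-05
  1.25636626e+00 -7.23027485e-01]
cm [12.1  12.95 -0.04] rot [ 0.     0.002 -1.374] rows>= 8
```

{"fn": "drive_tool", "kwargs": {
  "plan": [
    [2, 2, 0, 0, 0, -0.17, 0],
    [4, 4, 0, 0, 0, -0.34, 0],
    [6, 6, 0, 0, 0, -0.51, 0],
    [8, 8.5, 0, 0, 0, -0.68, 0],
    [10, 11, 0, 0, 0, -0.85, 0],
    [12, 13, 0, 0, 0, -1.02, 0],
    [12, 13, 0, 0, 0, -1.18, 0],
    [12, 13, 0, 0, 0, -1.215, 0],
    [12, 13, 0, 0, 0, -1.215, 0]
  ]
}}

```text
clock: 35.08
eef_pos: [0.3326, 0.3785, 0.2491]
eef_rot: [-0.338, 0.941, 0.0, 0.0]
ft_force: [-0.3, 0.6, -2.4]
finger_gap: 0.741
gripper_force: 67.6
```

```bash
python3 -c "
from h import *
s=observe();print(s['eef_pos'],s['eef_rot'],s['finger_gap'],s['joint_positions'])"
```

```text
[0.3326363  0.37853036 0.24906712] [-3.37514783e-01  9.41320215e-01  5.54127226e-05  1.48494622e-04] 0.7411145880123041 [ 6.97642279e-01  2.89122699e-01  1.55013538e+00  1.24698187e-06
  1.30201758e+00 -1.56170539e+00]
```

{"fn": "drive_tool", "kwargs": {
  "plan": [
    [0, 0, 0, 0, 0.18, 0, 0],
    [0, 0, 0, 0, 0.36, 0, 0],
    [0, 0, 0, 0, 0.54, 0, 0],
    [0, 0, 0, 0, 0.72, 0, 0],
    [0, 0, 0, 0, 0.9, 0, 0],
    [0, 0, 0, 0, 1.08, 0, 0],
    [0, 0, 0, 0, 1.26, 0, 0],
    [0, 0, 0, 0, 1.35, 0, 0],
    [0, 0, 0, 0, 1.35, 0, 0],
    [0, 0, 0, 0, 1.35, 0, 0]
  ]
}}

```text
clock: 36.33
eef_pos: [0.3314, 0.3773, 0.2486]
eef_rot: [-0.264, 0.736, -0.211, -0.586]
ft_force: [-0.2, 0.6, -1.6]
finger_gap: 0.738
gripper_force: 67.9
```

```bash
python3 -c "
from h import *
s=observe();print(s['eef_pos'],s['finger_gap'],s['joint_positions'],np.round(R.from_quat(s['eef_rot']).as_matrix(),3).tolist())
c=read_camera('side'); save(c,'s3',(60,60,260,220),4)"
```

```text
[0.33140261 0.37727237 0.24859633] 0.7383434999431762 [ 0.694747    1.08106908  0.74912819  0.00866019  2.65666213 -1.56138401] [[-0.173, -0.637, -0.751], [-0.142, 0.771, -0.621], [0.975, -0.001, -0.224]]
```

View pics/s3.png

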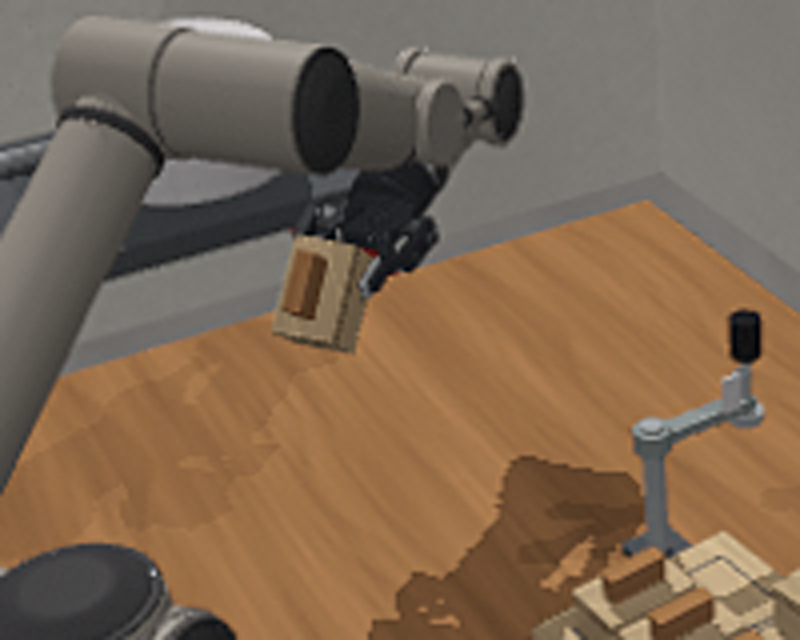

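```bash
python3 - <<'E'
from h import *
c=read_camera("side"); s=observe(); M=R.from_quat(s["eef_rot"]).as_matrix()
g=np.array(s["eef_pos"])-.017*M[:,2]; w=M[:,1]; u=np.cross(w,[0,0,1.]); u/=np.linalg.norm(u)
if u@np.array([-.77,-.63,0])<0:u=-u
Z=np.array([0,0,1.])
for f in(40,50,60,75,90):
    a=np.radians(f); l=u*np.cos(a)-Z*np.sin(a); h=u*np.sin(a)+Z*np.cos(a)
    P=[g+(L+.020)*l+(H-.011)*h+W*w for L,H,W in[(-.048,.05,-.032),(-.048,.05,.032),(.048,.05,-.032),(.048,.05,.032)]]
    low=min((g+(L+.020)*l+(H-.011)*h)[2] for L,H in[(.048,0),(.048,.05)])
    print(f,np.round((proj(c,np.array(P))-[60,60])*4).tolist(),"low z",round(low,3))
E
```

```text
40 [[352.0, 241.0], [291.0, 232.0], [324.0, 337.0], [264.0, 327.0]] low z 0.201
50 [[348.0, 246.0], [287.0, 237.0], [329.0, 347.0], [268.0, 337.0]] low z 0.194
60 [[344.0, 253.0], [283.0, 244.0], [334.0, 355.0], [274.0, 344.0]] low z 0.189
75 [[340.0, 264.0], [279.0, 255.0], [343.0, 362.0], [284.0, 352.0]] low z 0.184
90 [[337.0, 277.0], [276.0, 268.0], [353.0, 364.0], [295.0, 354.0]] low z 0.185
```

The modelled corners match φ≈45° (lid slope in the crop (298,237)→(275,335)), and the lowest edge is at 0.198. Lower it towards the bench.

{"fn": "drive_tool", "kwargs": {
  "plan": [
    [-4, 0, 0.9, 0, 0, 0, 0],
    [-8, 0, 1.8, 0, 0, 0, 0],
    [-12, 0, 2.8, 0, 0, 0, 0],
    [-15, 0, 3.4, 0, 0, 0, 0],
    [-17, 0, 3.9, 0, 0, 0, 0],
    [-17.8, 0, 4.1, 0, 0, 0, 0],
    [-17.8, 0, 4.1, 0, 0.15, 0, 0],
    [-17.8, 0, 4.1, 0, 0.15, 0, 0],
    [-17.8, 0, 4.1, 0, 0.15, 0, 0]
  ]
}}

```text
clock: 37.55
eef_pos: [0.3309, 0.3772, 0.0658]
eef_rot: [-0.249, 0.69, -0.23, -0.639]
ft_force: [-0.5, 1.1, -1.6]
finger_gap: 0.742
gripper_force: 67.9
```

```bash
python3 -c "
from h import *
s=observe();print(s['eef_pos'],s['finger_gap'],s['ft_force'],s['joint_positions'],np.round(R.from_quat(s['eef_rot']).as_matrix(),3).tolist())"
```

```text
[0.33090842 0.37716889 0.06581546] 0.7422025896889015 [-0.5049503   1.14995112 -1.63739603] [ 0.69517835  1.39085907  0.6825761   0.00750652  2.56211489 -1.56423946] [[-0.059, -0.637, -0.768], [-0.049, 0.771, -0.635], [0.997, 0.0, -0.077]]
```

{"fn": "drive_tool", "kwargs": {
  "plan": [
    [-0.8, 0, 0.1, 0, 0, 0, 0],
    [-1.4, 0, 0.1, 0, 0, 0, 0],
    [-1.6, 0, 0.1, 0, 0, 0, 0]
  ]
}}

```text
clock: 37.92
eef_pos: [0.3307, 0.377, 0.0497]
eef_rot: [-0.248, 0.689, -0.231, -0.641]
ft_force: [1.5, 1.8, 4.1]
finger_gap: 0.743
gripper_force: 68.1
```

{"fn": "drive_tool", "kwargs": {
  "plan": [
    [0, 0, 0, 0, 0, 0, 1],
    [0, 0, 0, 0, 0, 0, 1],
    [0, 0, 0, 0, 0, 0, 1],
    [0, 0, 0, 0, 0, 0, 1],
    [0, 0, -2, 0, 0, 0, 1],
    [0.5, 0, -5, 0, 0, 0, 1],
    [2, 0, -9, 0, 0, 0, 1],
    [7, 0, -10, 0, 0, 0, 1],
    [12, 0, -10, 0, -0.1, 0, 1],
    [17, 0, -10, 0, -0.2, 0, 1]
  ]
}}

```text
clock: 39.17
eef_pos: [0.3673, 0.402, 0.1855]
eef_rot: [-0.271, 0.754, -0.202, -0.563]
ft_force: [1.4, 0.2, 0.9]
finger_gap: 0.998
gripper_force: 0.0
```

```bash
python3 -c "
from h import *
s=observe();print(s['eef_pos'],s['ft_force'],s['joint_positions'])
cases('top')
c=cases('side',.05)
go((.38,.44,.25,130))"
```

```text
[0.36734283 0.40198467 0.18546496] [1.37839886 0.23063317 0.89640457] [ 6.89364318e-01  1.22550646e+00  5.40960464e-01  9.88844777e-04
  2.65690002e+00 -1.57040218e+00]
top [0.3475 0.39  ] [98.1 62.6 36.9]
side [0.5403 0.027 ] [93.  85.4  3.4]
cm [ 4.56  2.12 -4.81] rot [ 0.006 -1.265 -0.007] rows>= 7
```

The top camera now sees the case at (0.348, 0.390), lid 98 x 63 mm, so it is upright. I'll return the tool to vertical, then fix the far case before re-laying this one.

{"fn": "drive_tool", "kwargs": {
  "plan": [
    [1, 0, -1, 0, -0.18, 0, 1],
    [2, 0, -2, 0, -0.36, 0, 1],
    [3, 0, -3, 0, -0.54, 0, 1],
    [4.5, 2, -4.8, 0, -0.72, 0, 1],
    [4.5, 2, -4.8, 0, -0.9, 0, 1],
    [4.5, 2, -4.8, 0, -1.08, 0, 1],
    [4.5, 2, -4.8, 0, -1.26, 0, 1],
    [4.5, 2, -4.8, 0, -1.265, 0, 1]
  ]
}}

```text
clock: 40.28
eef_pos: [0.3777, 0.4368, 0.2425]
eef_rot: [-0.338, 0.941, -0.003, -0.009]
ft_force: [0.8, -0.7, 0.7]
finger_gap: 1.001
gripper_force: 0.0
```

```bash
python3 - <<'E'
from h import *
s=observe();print(s['eef_pos'])
c=cases('top')
g=cv2.cvtColor(c["image"],cv2.COLOR_RGB2HSV); m=cv2.inRange(g,(5,130,110),(17,255,255))
roi=np.zeros_like(m); cv2.fillPoly(roi,[np.int32(proj(c,[[*s2w(x,y),.05] for x,y in((-100,-120),(105,-120),(105,120),(-100,120))]))],255)
a=np.radians(5.05);Rz=np.array([[np.cos(a),-np.sin(a)],[np.sin(a),np.cos(a)]])
for k in contours(m&roi,20,400):
    r=rect(c,k,.09); print("batten",np.round((r[0]-[.498,-.0456])@Rz*1000,1),np.round(r[1:],1))
p=s2w(95,-49); print(p); go((.38,.2,.25,60),(.40,.0,.25,5),(*p,.22,8))
E
```

```text
[0.3776874  0.43676641 0.24250119]
top [0.3475 0.3903] [96.4 64.5 38.9]
batten [-36.9  71.6] [57.3 20.2  6.8]
batten [-35.1  -1.2] [55.8 17.5  0.8]
batten [-36.9 -73.1] [55.8 21.   0.8]
batten [ 96.1 -51.8] [58.1 20.  97.1]
(np.float64(0.596944462412171), np.float64(-0.0860474147253748))
cm [ 15.08 -18.4   -0.47] rot [-0.011 -0.017  1.213] rows>= 7
cm [ 26.26 -35.1   -0.28] rot [-0.02  -0.011  2.173] rows>= 12
cm [ 16.48 -54.27   2.53] rot [-0.019 -0.012  2.121] rows>= 12
```

Top view: near-row battens are within 2 mm of nominal. The far case is at slab (96,-52). Heading there.

{"fn": "drive_tool", "kwargs": {
  "plan": [
    [4, -4, 0, 0, 0, 0.18, 1],
    [8, -9, 0, 0, 0, 0.36, 1],
    [12, -14, 0, 0, 0, 0.54, 1],
    [15, -18.4, 0, 0, 0, 0.72, 1],
    [18, -23, 0, 0, 0, 0.9, 1],
    [21, -28, 0, 0, 0, 1.08, 1],
    [24, -32, 0, 0, 0, 1.26, 1],
    [26, -35, 0, 0, 0, 1.44, 1],
    [26, -38, 0, 0, 0, 1.62, 1],
    [25, -41, 0, 0, 0, 1.8, 1]
  ]
}}

```text
clock: 41.58
eef_pos: [0.4499, -0.0385, 0.2457]
eef_rot: [0.531, 0.848, -0.009, -0.004]
ft_force: [-0.3, 0.6, -0.6]
finger_gap: 1.002
gripper_force: 0.0
```

```bash
python3 -c "
from h import *
s=observe();print(s['eef_pos'])
go((*s2w(96,-51),.22,7))"
```

```text
[ 0.44989457 -0.03846015  0.24573145]
cm [-10.92  11.22   2.38] rot [-0.019  0.006  0.33 ] rows>= 3
```

{"fn": "drive_tool", "kwargs": {
  "plan": [
    [-5, 5, 1, -0.019, 0.006, 0.16, 1],
    [-9, 9, 2, -0.019, 0.006, 0.33, 1],
    [-10.9, 11.2, 2.4, -0.019, 0.006, 0.33, 1],
    [-10.9, 11.2, 2.4, -0.019, 0.006, 0.33, 1],
    [-10.9, 11.2, 2.4, -0.019, 0.006, 0.33, 1],
    [-10.9, 11.2, 2.4, -0.019, 0.006, 0.33, 1]
  ]
}}

```text
clock: 42.32
eef_pos: [0.5962, -0.0845, 0.2201]
eef_rot: [0.66, 0.752, 0.001, 0.001]
ft_force: [-0.2, -0.3, -0.4]
finger_gap: 1.0
gripper_force: 0.0
```

```bash
cat >> h.py <<'E'
a_=np.radians(5.05);RZ=np.array([[np.cos(a_),-np.sin(a_)],[np.sin(a_),np.cos(a_)]])
def battens(cam):
    c=read_camera(cam); g=cv2.cvtColor(c["image"],cv2.COLOR_RGB2HSV); m=cv2.inRange(g,(5,130,90),(17,255,255))
    roi=np.zeros_like(m); cv2.fillPoly(roi,[np.int32(proj(c,[[*s2w(x,y),.05] for x,y in((-100,-120),(108,-120),(108,120),(-100,120))]))],255)
    for k in contours(m&roi,20,6000):
        r=rect(c,k,.09 if cam=="top" else .096)
        if 45<r[1]<75 and r[2]<45: print(cam,"batten",np.round((r[0]-[.498,-.0456])@RZ*1000,1),np.round(r[1:],1))
    return c
E
python3 -c "
from h import *
s=observe();print(s['eef_pos'],s['joint_positions'])
battens('wrist')
go((*s2w(96,-51),.072,6))"
```

```text
[ 0.59620046 -0.08453735  0.22010282] [-2.68435132e-01  4.91947417e-01  1.31904654e+00  7.10346947e-04
  1.32890838e+00 -3.98930053e-01]
wrist batten [-32.9 -68.1] [67.1 27.6  4.6]
wrist batten [ 96.4 -48.6] [63.6 18.5 97.5]
wrist batten [-32.5   0.9] [67.  21.6  4.8]
wrist batten [-32.8  70.9] [67.2 21.2  4.8]
cm [-0.36  0.11 14.83] rot [0.002 0.    0.026] rows>= 3
```

{"fn": "drive_tool", "kwargs": {
  "plan": [
    [-0.2, 0.1, 5, 0, 0, 0, 0.8],
    [-0.2, 0.1, 10, 0, 0, 0, 0.8],
    [-0.2, 0.1, 13.5, 0, 0, 0, 0.8],
    [-0.2, 0.1, 14.8, 0, 0, 0, 0.8],
    [-0.2, 0.1, 14.8, 0, 0, 0, 0.8],
    [-0.2, 0.1, 14.8, 0, 0, 0, 0],
    [-0.2, 0.1, 14.8, 0, 0, 0, 0],
    [-0.2, 0.1, 14.8, 0, 0, 0, 0],
    [-0.2, 0.1, 14.8, 0, 0, 0, 0],
    [-0.2, 0.1, 9, 0, 0, 0, 0]
  ]
}}

```text
clock: 43.62
eef_pos: [0.5948, -0.0858, 0.1255]
eef_rot: [0.66, 0.752, -0.002, -0.004]
ft_force: [1.5, -0.1, -2.5]
finger_gap: 0.219
gripper_force: 59.8
```

```bash
python3 -c "
from h import *
s=observe();print(s['eef_pos'],s['finger_gap'],s['ft_force'])
x,y=slot('far'); go((x,y,.13,5.05),(x,y,.072,5.05))"
```

```text
[ 0.59482706 -0.08580116  0.12546183] 0.21853591305512438 [ 1.46445765 -0.07442814 -2.47558658]
cm [-0.37 -4.01 -0.42] rot [-0.009 -0.004  0.042] rows>= 1
cm [-0.4  -3.97  5.38] rot [-0.009 -0.004  0.042] rows>= 2
```

{"fn": "drive_tool", "kwargs": {
  "plan": [
    [-0.4, -2, -1.5, 0, 0, 0.042, 0],
    [-0.4, -4, -1.5, 0, 0, 0.042, 0],
    [-0.4, -4, -1.5, 0, 0, 0.042, 0],
    [-0.4, -4, -1.5, 0, 0, 0.042, 0]
  ]
}}

```text
clock: 44.12
eef_pos: [0.5592, -0.0957, 0.1441]
eef_rot: [0.675, 0.738, 0.001, 0.001]
ft_force: [-1.1, 0.0, -4.1]
finger_gap: 0.221
gripper_force: 59.8
```

```bash
python3 -c "
from h import *
s=observe();print(s['eef_pos'],s['finger_gap'],s['ft_force'])
x,y=slot('far'); go((x,y,.072,5.05))"
```

```text
[ 0.55921739 -0.09572645  0.14409077] 0.2213362884174128 [-1.06649192  0.04199923 -4.07803516]
cm [ 0.13 -0.37  7.21] rot [ 0.002 -0.    -0.   ] rows>= 2
```

{"fn": "drive_tool", "kwargs": {
  "plan": [
    [0.1, -0.1, 4, 0, 0, 0, 0],
    [0.1, -0.1, 6, 0, 0, 0, 0],
    [0.1, -0.1, 6.6, 0, 0, 0, 0],
    [0.1, -0.1, 6.6, 0, 0, 0, 0]
  ]
}}

```text
clock: 44.62
eef_pos: [0.5584, -0.0948, 0.0783]
eef_rot: [0.675, 0.738, 0.001, 0.001]
ft_force: [0.1, 0.6, -3.5]
finger_gap: 0.223
gripper_force: 59.8
```

```bash
python3 -c "
from h import *
s=observe();print(s['eef_pos'],s['finger_gap'],s['ft_force'])
x,y=slot('far'); go((x,y,.072,5.05))"
```

```text
[ 0.55842282 -0.09481792  0.07830179] 0.2227583472215356 [ 0.07802596  0.63030536 -3.4839039 ]
cm [ 0.03 -0.29  0.63] rot [ 0.002 -0.     0.   ] rows>= 1
```

{"fn": "drive_tool", "kwargs": {
  "plan": [
    [0, -0.3, 0, 0, 0, 0, 0],
    [0, -0.3, 0.4, 0, 0, 0, 0],
    [0, -0.3, 0.65, 0, 0, 0, 0],
    [0, -0.3, 0.65, 0, 0, 0, 0],
    [0, -0.3, 0.65, 0, 0, 0, 0.5],
    [0, -0.3, 0.65, 0, 0, 0, 0.5],
    [0, -0.3, 0.65, 0, 0, 0, 0.5],
    [0, -0.3, -4, 0, 0, 0, 0.5],
    [0, -0.3, -10, 0, 0, 0, 0.5],
    [0, -0.3, -16, 0, 0, 0, 0.5]
  ]
}}

```text
clock: 45.88
eef_pos: [0.5544, -0.0951, 0.24]
eef_rot: [0.675, 0.738, 0.001, 0.001]
ft_force: [0.8, -0.3, 0.5]
finger_gap: 0.501
gripper_force: 0.0
```

```bash
python3 -c "
from h import *
s=observe();print(s['eef_pos'],s['ft_force'])
battens('wrist'); cases('top')
go((.42,-.02,.25,5),(.39,.18,.25,60),(.3475,.39,.21,128))"
```

```text
[ 0.55440152 -0.09509387  0.2400395 ] [ 0.80388606 -0.27956085  0.5165596 ]
wrist batten [-34.8 -69. ] [63.2 25.5  4.9]
wrist batten [ 52.4 -53.3] [63.1 18.6 95.6]
wrist batten [-34.2   0.1] [63.1 20.4  4.3]
wrist batten [-34.6  70.9] [63.4 22.   5.2]
top [0.0625 0.0928] [77.6 59.3 71. ]
top [0.3471 0.3905] [97.3 64.  38. ]
cm [  8.78 -13.04  -0.66] rot [0.015 0.005 0.001] rows>= 3
cm [ 28.97 -14.26  -0.79] rot [ 0.011  0.012 -0.959] rows>= 6
cm [ 50.28 -16.7    3.06] rot [ 0.003  0.019 -2.146] rows>= 12
```

The far case is back at (52.4, -53.3). Return to D2.

{"fn": "drive_tool", "kwargs": {
  "plan": [
    [3, -5, 0, 0, 0, 0, 1],
    [6, -10, 0, 0, 0, 0.1, 1],
    [9, -13, 0, 0, 0, 0.2, 1],
    [15, -13.5, 0, 0, 0, 0.35, 1],
    [21, -14, 0, 0, 0, 0.5, 1],
    [27, -14.3, 0, 0, 0, 0.65, 1],
    [33, -15, 0, 0, 0, 0.8, 1],
    [39, -15.5, 1, 0, 0, 0.95, 1],
    [45, -16.2, 2, 0, 0, 0.99, 1],
    [50.3, -16.7, 3, 0, 0, 0.99, 1]
  ]
}}

```text
clock: 47.22
eef_pos: [0.3472, 0.3738, 0.211]
eef_rot: [0.945, 0.328, 0.001, 0.0]
ft_force: [2.2, -0.6, 0.9]
finger_gap: 0.997
gripper_force: 0.0
```

{"fn": "drive_tool", "kwargs": {
  "plan": [
    [0, 0, 0, 0, 0, 0, 1],
    [0, 0, 0, 0, 0, 0, 1],
    [0, 0, 0, 0, 0, 0, 1]
  ]
}}

```text
clock: 47.6
eef_pos: [0.3483, 0.3708, 0.2117]
eef_rot: [0.945, 0.327, 0.001, 0.0]
ft_force: [-0.6, 0.4, -0.1]
finger_gap: 1.0
gripper_force: 0.0
```

```bash
python3 -c "
from h import *
grasp_target()
"
```

```text
lid (array([0.34764194, 0.39181268]), np.float32(99.50519), np.float32(63.836132), np.float32(38.38817)) at [0.34845418 0.37077343 0.21185184] psi -51.79060300722916
cm [ 0.96 -1.72 15.79] rot [ 0.001 -0.002 -0.003] rows>= 3
```

{"fn": "drive_tool", "kwargs": {
  "plan": [
    [1, -1.7, 4, 0, 0, 0, 1],
    [1, -1.7, 9, 0, 0, 0, 1],
    [1, -1.7, 14, 0, 0, 0, 1],
    [1, -1.7, 15.8, 0, 0, 0, 1],
    [1, -1.7, 15.8, 0, 0, 0, 1],
    [1, -1.7, 15.8, 0, 0, 0, 0],
    [1, -1.7, 15.8, 0, 0, 0, 0],
    [1, -1.7, 15.8, 0, 0, 0, 0],
    [1, -1.7, 15.8, 0, 0, 0, 0],
    [1, -1.7, 15.8, 0, 0, 0, 0]
  ]
}}

```text
clock: 48.9
eef_pos: [0.3457, 0.3916, 0.0541]
eef_rot: [0.945, 0.328, 0.001, 0.0]
ft_force: [0.3, -1.5, 5.4]
finger_gap: 0.219
gripper_force: 62.6
```

```bash
python3 -c "
from h import *
s=observe();print(s['eef_pos'],s['finger_gap'],s['ft_force'])
x,y=s['eef_pos'][:2]
go((.37,.2,.2,-30),(.40,.03,.2,0),(*slot('gauge'),.2,5.05))"
```

```text
[0.34574163 0.39161306 0.05406618] 0.21948206930963846 [ 0.28898918 -1.46494645  5.41506485]
cm [ -9.94  16.55 -14.6 ] rot [ 0.002 -0.002 -0.378] rows>= 4
cm [-18.13  31.75 -14.6 ] rot [ 0.002 -0.002 -0.902] rows>= 7
cm [ -7.74  42.15 -14.56] rot [ 0.002 -0.002 -0.99 ] rows>= 8
```

{"fn": "drive_tool", "kwargs": {
  "plan": [
    [0, 0, -5, 0, 0, 0, 0],
    [0, 0, -10, 0, 0, 0, 0],
    [-1, 2, -14.6, 0, 0, 0, 0],
    [-4, 7, -14.6, 0, 0, -0.15, 0],
    [-7, 12, -14.6, 0, 0, -0.3, 0],
    [-10, 16.5, -14.6, 0, 0, -0.45, 0],
    [-12.5, 21.5, -14.6, 0, 0, -0.6, 0],
    [-15.3, 26.5, -14.6, 0, 0, -0.75, 0],
    [-18.1, 31.8, -14.6, 0, 0, -0.9, 0],
    [-18.1, 31.8, -14.6, 0, 0, -0.9, 0]
  ]
}}

```text
clock: 50.15
eef_pos: [0.4004, 0.0271, 0.1992]
eef_rot: [0.708, 0.706, 0.0, 0.001]
ft_force: [-0.3, 0.2, -2.3]
finger_gap: 0.225
gripper_force: 61.7
```

```bash
python3 -c "
from h import *
s=observe();print(s['eef_pos'],s['finger_gap'],s['ft_force'])
go((*slot('gauge'),.19,5.05)); battens('top')"
```

```text
[0.40035231 0.02713157 0.19921683] 0.22507552294915195 [-0.2571789   0.18795787 -2.26796976]
cm [-1.38 14.57  0.94] rot [ 0.001  0.    -0.091] rows>= 3
top batten [-33.4  71.2] [50.3 18.7  6.2]
top batten [-35.1  -1.2] [55.8 17.5  0.8]
top batten [-36.9 -73.1] [55.8 21.   0.8]
top batten [ 52.3 -55.4] [56.4 21.2 90.8]
```

{"fn": "drive_tool", "kwargs": {
  "plan": [
    [-0.5, 5, 0.5, 0, 0, -0.05, 0],
    [-1, 10, 1, 0, 0, -0.09, 0],
    [-1.4, 14.6, 1, 0, 0, -0.091, 0],
    [-1.4, 14.6, 1, 0, 0, -0.091, 0],
    [-1.4, 14.6, 1, 0, 0, -0.091, 0],
    [-1.4, 14.6, 1, 0, 0, -0.091, 0],
    [-1.4, 14.6, 1, 0, 0, -0.091, 0]
  ]
}}

```text
clock: 51.08
eef_pos: [0.5457, 0.0157, 0.1903]
eef_rot: [0.675, 0.738, 0.001, 0.001]
ft_force: [0.5, 0.2, -1.3]
finger_gap: 0.221
gripper_force: 61.7
```

```bash
python3 -c "
from h import *
s=observe();print(s['eef_pos'],s['ft_force'])
go((*slot('gauge'),.072,5.05)); battens('wrist')"
```

```text
[0.54571871 0.01566814 0.19027063] [ 0.4559188   0.19257929 -1.25095476]
cm [-0.28 -0.02 11.83] rot [0.002 0.    0.001] rows>= 2
wrist batten [-33.8   6.2] [63.8 32.   4.2]
wrist batten [-34.2  75.3] [64.3 23.7  5. ]
```

{"fn": "drive_tool", "kwargs": {
  "plan": [
    [-0.3, 0, 5, 0, 0, 0, 0],
    [-0.3, 0, 9, 0, 0, 0, 0],
    [-0.3, 0, 11, 0, 0, 0, 0],
    [-0.3, 0, 11.7, 0, 0, 0, 0],
    [-0.3, 0, 11.7, 0, 0, 0, 0]
  ]
}}

```text
clock: 51.75
eef_pos: [0.5472, 0.0124, 0.0735]
eef_rot: [0.675, 0.738, 0.001, 0.001]
ft_force: [-0.7, 0.4, -2.1]
finger_gap: 0.219
gripper_force: 61.6
```

{"fn": "drive_tool", "kwargs": {
  "plan": [
    [0, 0, 0.15, 0, 0, 0, 0],
    [0, 0, 0.15, 0, 0, 0, 0.4],
    [0, 0, 0.15, 0, 0, 0, 0.5],
    [0, 0, 0.15, 0, 0, 0, 0.5],
    [0, 0, -2, 0, 0, 0, 0.5],
    [0, 0, -5, 0, 0, 0, 0.5],
    [0, 0, -9, 0, 0, 0, 0.5],
    [0, 0, -15, 0, 0, 0, 0.5],
    [0, 0, -20, 0, 0, 0, 0.5]
  ]
}}

```text
clock: 52.88
eef_pos: [0.5465, 0.0124, 0.2753]
eef_rot: [0.675, 0.738, 0.001, 0.001]
ft_force: [0.1, -0.3, -0.2]
finger_gap: 0.498
gripper_force: 0.0
```

```bash
python3 -c "
from h import *
s=observe();print(s['eef_pos'],s['ft_force'])
battens('wrist');battens('side')
go((.40,-.03,.42,5.05))"
```

```text
[0.54647269 0.01240026 0.27532364] [ 0.14422808 -0.33096073 -0.23375033]
wrist batten [-51.  -62.6] [45.6 25.1 67.5]
wrist batten [-34.4   4.9] [63.  27.2  5.3]
wrist batten [-34.8  74.4] [63.1 22.8  6. ]
wrist batten [55.4 55.3] [61.6 19.  95. ]
side batten [-36.9  -6.7] [61.1 28.   3.8]
side batten [-39.8  64.3] [65.9 29.6  5.3]
cm [ -2.91 -15.01 -14.28] rot [0.014 0.003 0.001] rows>= 4
```

The gauge case sits at (55,55) with the same small view bias as the others, so all five are laid. Now locate the knob.

```bash
python3 - <<'E'
from h import *
pv=np.array(slot("pivot"))
for n in("wrist","top","side"):
    c=read_camera(n); v=c["image"].max(2); m=((v<50)*255).astype(np.uint8)
    e=proj(c,[[.646,.125,.217]])[0]; print(n,"expect",np.round(e))
    for k in contours(m,15,9000):
        (u,w),r=cv2.minEnclosingCircle(k)
        if np.hypot(u-e[0],w-e[1])<(70 if n=="wrist" else 15):
            b=cv2.boundingRect(k); p=cast(c,[[u,w]],.217)[0]; d=p[:2]-pv
            print(n,b,np.round(p,4),"r",np.hypot(*d).round(4),"theta",np.arctan2(d[1],d[0])+np.pi/2-a_)
E
```

```text
wrist expect [419.  54.]
wrist (386, 22, 58, 54) [0.6452 0.1259 0.217 ] r 0.1089 theta 1.5147969582044774
top expect [205. 176.]
side expect [246. 144.]
```

Knob at (0.6452, 0.1259), 109 mm from the pivot (expected 110), θ≈1.51. Hover above it with the fingers tangential to the arm.

```bash
python3 -c "
from h import *
go((.6456,.1260,.29,91.8),(.6456,.126,.206,91.8))"
```

```text
cm [10.42 10.93 -1.76] rot [ 1.000e-03  1.000e-03 -1.513e+00] rows>= 9
cm [10.42 10.92  6.64] rot [ 1.000e-03  1.000e-03 -1.513e+00] rows>= 9
```

{"fn": "drive_tool", "kwargs": {
  "plan": [
    [1, 1, -2, 0, 0, -0.18, 0.8],
    [2, 2, -2, 0, 0, -0.36, 0.8],
    [4, 4, -2, 0, 0, -0.54, 0.8],
    [6, 6, -2, 0, 0, -0.72, 0.8],
    [8, 8, -2, 0, 0, -0.9, 0.8],
    [10.4, 10.9, -2, 0, 0, -1.08, 0.8],
    [10.4, 10.9, -2, 0, 0, -1.26, 0.8],
    [10.4, 10.9, -2, 0, 0, -1.44, 0.8],
    [10.4, 10.9, -2, 0, 0, -1.513, 0.8],
    [10.4, 10.9, -2, 0, 0, -1.513, 0.8]
  ]
}}

```text
clock: 54.38
eef_pos: [0.6453, 0.1257, 0.2909]
eef_rot: [-0.015, 1.0, -0.0, -0.001]
ft_force: [0.3, 0.8, 0.0]
finger_gap: 0.798
gripper_force: 0.0
```

```bash
python3 - <<'E'
from h import *
s=observe();print(s['eef_pos'],s['joint_positions'])
pv=np.array(slot("pivot"))
c=read_camera("wrist"); save(c,"w7"); v=c["image"].max(2); m=((v<50)*255).astype(np.uint8)
e=proj(c,[[.646,.126,.217]])[0];print(e)
for k in contours(m,200,30000):
    (u,w),r=cv2.minEnclosingCircle(k)
    if np.hypot(u-e[0],w-e[1])<70: print(cv2.boundingRect(k),cast(c,[[u,w]],.222))
battens("top")
go((.6456,.126,.206,91.8))
E
```

```text
[0.64525264 0.12568293 0.29093895] [ 7.59222693e-02  5.70950740e-01  9.94241095e-01 -6.73586915e-05
  1.57797856e+00 -1.52544634e+00]
[255.5373474  198.96783934]
top batten [-36.7  71.6] [56.9 19.7  6.2]
top batten [-35.1  -1.2] [55.8 17.5  0.8]
top batten [-36.9 -73.1] [55.8 21.   0.8]
top batten [55.2 53.9] [56.5 17.6 90.8]
top batten [ 52.3 -55.4] [56.4 21.2 90.8]
cm [-0.02  0.03  8.57] rot [-0.    -0.    -0.002] rows>= 2
```

All five battens are within about 2 mm of their slots. Descend onto the knob and pinch it.

{"fn": "drive_tool", "kwargs": {
  "plan": [
    [0, 0, 4, 0, 0, 0, 0.8],
    [0, 0, 7, 0, 0, 0, 0.8],
    [0, 0, 8.5, 0, 0, 0, 0.8],
    [0, 0, 8.5, 0, 0, 0, 0.8],
    [0, 0, 8.5, 0, 0, 0, 0],
    [0, 0, 8.5, 0, 0, 0, 0],
    [0, 0, 8.5, 0, 0, 0, 0],
    [0, 0, 8.5, 0, 0, 0, 0]
  ]
}}

```text
clock: 55.48
eef_pos: [0.6464, 0.1258, 0.2088]
eef_rot: [-0.016, 1.0, 0.0, 0.002]
ft_force: [1.8, -0.4, 1.8]
finger_gap: 0.363
gripper_force: 59.1
```

```bash
python3 - <<'E'
from h import *
s=observe();print(s['eef_pos'],s['ft_force'],s['finger_gap'])
p=np.array(s['eef_pos']); pv=np.array(slot("pivot")); d=p[:2]-pv; print("r,th",np.hypot(*d),np.arctan2(d[1],d[0])+np.pi/2-a_)
th0=np.arctan2(d[1],d[0])+np.pi/2-a_
go(*[(*(pv+.11*np.array([np.cos(t+a_-np.pi/2),np.sin(t+a_-np.pi/2)])),p[2],np.degrees(t+a_)) for t in np.linspace(th0,0,12)[1:]],s=s)
E
```

```text
[0.64642696 0.12577626 0.20884091] [ 1.79233741 -0.4245619   1.80940371] 0.36253945601643855
r,th 0.11011969867054969 1.513060958369518
cm [ 0.12 -1.51 -0.  ] rot [0.    0.004 0.138] rows>= 1
cm [ 0.43 -2.99 -0.  ] rot [0.001 0.004 0.276] rows>= 2
cm [ 0.94 -4.41 -0.  ] rot [0.001 0.004 0.414] rows>= 3
cm [ 1.64 -5.75 -0.01] rot [0.001 0.004 0.551] rows>= 3
cm [ 2.52 -6.98 -0.01] rot [0.002 0.004 0.689] rows>= 4
cm [ 3.56 -8.08 -0.02] rot [0.002 0.004 0.826] rows>= 5
cm [ 4.74 -9.03 -0.02] rot [0.002 0.004 0.964] rows>= 6
cm [ 6.03 -9.8  -0.03] rot [0.002 0.004 1.101] rows>= 6
cm [  7.43 -10.39  -0.03] rot [0.003 0.003 1.239] rows>= 7
cm [  8.89 -10.78  -0.04] rot [0.003 0.003 1.376] rows>= 8
cm [ 10.39 -10.97  -0.04] rot [0.003 0.003 1.514] rows>= 9
```

{"fn": "drive_tool", "kwargs": {
  "plan": [
    [0.1, -1.5, 0, 0, 0, 0.138, 0],
    [0.4, -3, 0, 0, 0, 0.276, 0],
    [0.9, -4.4, 0, 0, 0, 0.414, 0],
    [1.6, -5.8, 0, 0, 0, 0.551, 0],
    [2.5, -7, 0, 0, 0, 0.689, 0],
    [3.6, -8.1, 0, 0, 0, 0.826, 0],
    [4.7, -9, 0, 0, 0, 0.964, 0],
    [6, -9.8, 0, 0, 0, 1.101, 0],
    [7.4, -10.4, 0, 0, 0, 1.239, 0],
    [8.9, -10.8, 0, 0, 0, 1.376, 0]
  ]
}}

```text
clock: 56.72
eef_pos: [0.5605, 0.0144, 0.2084]
eef_rot: [0.625, 0.781, 0.001, 0.002]
ft_force: [2.5, 0.6, 1.6]
finger_gap: 0.355
gripper_force: 59.4
```

```bash
cat > g.py <<'E'
from h import *
s=observe();p=np.array(s['eef_pos']); pv=np.array(slot("pivot")); d=p[:2]-pv; th=np.arctan2(d[1],d[0])+np.pi/2-a_
print(p,s['ft_force'],s['finger_gap'],"r,th",np.hypot(*d),th)
E
python3 - <<'E'
from g import *
go((*slot("gauge"),p[2],5.05),(*slot("gauge"),p[2]-.026,5.05),s=s)
E
```

```text
[0.56052905 0.01439782 0.20837383] [2.54678097 0.56080014 1.60572519] 0.35542696892551223 r,th 0.11070188750385847 0.13197617796840505
cm [ 0.17 -1.45 -0.01] rot [0.004 0.001 0.133] rows>= 1
cm [ 0.17 -1.46  2.59] rot [0.004 0.001 0.133] rows>= 1
```

Finish the swing, nudging slightly against the stop.

{"fn": "drive_tool", "kwargs": {
  "plan": [
    [0.1, -0.8, 0, 0, 0, 0.07, 0],
    [0.2, -1.5, 0, 0, 0, 0.133, 0],
    [0.2, -1.6, 0, 0, 0, 0.133, 0],
    [0.2, -1.6, 0, 0, 0, 0.133, 0]
  ]
}}

```text
clock: 57.22
eef_pos: [0.5458, 0.0122, 0.2089]
eef_rot: [0.674, 0.739, 0.002, 0.003]
ft_force: [5.9, -3.0, 1.0]
finger_gap: 0.356
gripper_force: 59.7
```

```bash
python3 -c "from g import *"
```

```text
[0.54584349 0.01223603 0.20886017] [ 5.87670361 -3.00852116  0.99612175] 0.3556322413999784 r,th 0.1106001863169896 -0.002271348280047533
```

{"fn": "drive_tool", "kwargs": {
  "plan": [
    [0, 0, 0.6, 0, 0, 0, 0],
    [0, 0, 1.2, 0, 0, 0, 0],
    [0, 0, 1.8, 0, 0, 0, 0],
    [0, 0, 2.3, 0, 0, 0, 0],
    [0, 0, 2.4, 0, 0, 0, 0]
  ]
}}

```text
clock: 57.85
eef_pos: [0.5459, 0.0122, 0.1847]
eef_rot: [0.674, 0.739, 0.001, 0.003]
ft_force: [4.5, -3.5, 7.0]
finger_gap: 0.358
gripper_force: 60.0
```

```bash
python3 -c "from g import *"
```

```text
[0.54589774 0.01224684 0.18472966] [ 4.47956058 -3.50064946  6.97831281] 0.35773143995336565 r,th 0.1105940769768636 -0.0017741981186631256
```

{"fn": "drive_tool", "kwargs": {
  "plan": [
    [0, 0, 0.1, 0, 0, 0, 0],
    [0, 0, 0.15, 0, 0, 0, 0],
    [0, 0, 0.15, 0, 0, 0, 0],
    [0, 0, 0.15, 0, 0, 0, 0]
  ]
}}

```text
clock: 58.35
eef_pos: [0.5459, 0.0122, 0.1847]
eef_rot: [0.674, 0.739, 0.002, 0.003]
ft_force: [1.3, -2.8, 11.4]
finger_gap: 0.357
gripper_force: 60.9
```

The pose has stopped at 0.1847 and the force is rising, so the foot is on the batten. Hold for over a second.

{"fn": "drive_tool", "kwargs": {
  "plan": [
    [0, 0, 0.05, 0, 0, 0, 0],
    [0, 0, 0.05, 0, 0, 0, 0],
    [0, 0, 0.05, 0, 0, 0, 0],
    [0, 0, 0.05, 0, 0, 0, 0],
    [0, 0, 0.05, 0, 0, 0, 0],
    [0, 0, 0.05, 0, 0, 0, 0],
    [0, 0, 0.05, 0, 0, 0, 0],
    [0, 0, 0.05, 0, 0, 0, 0],
    [0, 0, 0.05, 0, 0, 0, 0],
    [0, 0, 0.05, 0, 0, 0, 0]
  ]
}}

```text
clock: 59.6
eef_pos: [0.546, 0.0122, 0.1847]
eef_rot: [0.674, 0.739, 0.002, 0.003]
ft_force: [0.6, -3.3, 14.5]
finger_gap: 0.358
gripper_force: 61.2
```

```bash
python3 - <<'E'
from g import *
z=.2085
go((p[0],p[1],z,5.05),*[(*(pv+.1103*np.array([np.cos(t+a_-np.pi/2),np.sin(t+a_-np.pi/2)])),z,np.degrees(t+a_)) for t in np.linspace(0,1.52,12)[1:]],s=s)
E
```

```text
[0.54595608 0.01224503 0.18469225] [ 0.59394761 -3.34581726 14.53505121] 0.3575815793817329 r,th 0.11060092978499388 -0.001250070999864114
cm [-0.01  0.02 -2.38] rot [0.007 0.003 0.004] rows>= 1
cm [ 0.12  1.55 -2.37] rot [ 0.007  0.003 -0.135] rows>= 1
cm [ 0.43  3.04 -2.36] rot [ 0.007  0.004 -0.273] rows>= 2
cm [ 0.94  4.48 -2.35] rot [ 0.007  0.004 -0.411] rows>= 3
cm [ 1.65  5.83 -2.34] rot [ 0.007  0.004 -0.549] rows>= 3
cm [ 2.53  7.07 -2.33] rot [ 0.006  0.005 -0.687] rows>= 4
cm [ 3.57  8.18 -2.33] rot [ 0.006  0.005 -0.825] rows>= 5
cm [ 4.76  9.13 -2.32] rot [ 0.006  0.006 -0.964] rows>= 6
cm [ 6.07  9.91 -2.32] rot [ 0.005  0.006 -1.102] rows>= 6
cm [ 7.47 10.5  -2.32] rot [ 0.005  0.007 -1.24 ] rows>= 7
cm [ 8.94 10.9  -2.32] rot [ 0.004  0.007 -1.378] rows>= 8
cm [10.45 11.09 -2.32] rot [ 0.004  0.008 -1.516] rows>= 9
```

{"fn": "drive_tool", "kwargs": {
  "plan": [
    [0, 0, -1.2, 0, 0, 0, 0],
    [0, 0, -2.3, 0, 0, 0, 0],
    [0, 0, -2.55, 0, 0, 0, 0],
    [0.1, 1.5, -2.55, 0, 0, -0.135, 0],
    [0.4, 3, -2.55, 0, 0, -0.273, 0],
    [0.9, 4.5, -2.55, 0, 0, -0.411, 0],
    [1.6, 5.8, -2.55, 0, 0, -0.549, 0],
    [2.5, 7.1, -2.55, 0, 0, -0.687, 0],
    [3.6, 8.2, -2.55, 0, 0, -0.825, 0],
    [4.8, 9.1, -2.55, 0, 0, -0.964, 0]
  ]
}}

```text
clock: 60.85
eef_pos: [0.6326, 0.0685, 0.2084]
eef_rot: [0.252, 0.968, -0.0, 0.004]
ft_force: [5.2, -3.8, 2.0]
finger_gap: 0.357
gripper_force: 59.7
```

```bash
python3 - <<'E'
from g import *
z=.2085
go(*[(*(pv+.1103*np.array([np.cos(t+a_-np.pi/2),np.sin(t+a_-np.pi/2)])),z,np.degrees(t+a_)) for t in (1.1,1.24,1.38,1.52)],s=s)
E
```

```text
[0.63259989 0.06851479 0.2083688 ] [ 5.23487743 -3.792635    1.98881679] 0.35701769440064574 r,th 0.11031401818362667 0.9720220369793676
cm [ 0.09  1.41 -0.01] rot [ 0.001  0.007 -0.127] rows>= 1
cm [ 0.39  2.92 -0.01] rot [ 0.001  0.007 -0.267] rows>= 2
cm [ 0.9   4.38 -0.01] rot [ 0.     0.007 -0.407] rows>= 3
cm [ 1.61  5.75 -0.01] rot [-0.     0.007 -0.547] rows>= 3
```

Finish the swing, release, and rise.

{"fn": "drive_tool", "kwargs": {
  "plan": [
    [0.1, 1.4, 0, 0, 0, -0.127, 0],
    [0.4, 2.9, 0, 0, 0, -0.267, 0],
    [0.9, 4.4, 0, 0, 0, -0.407, 0],
    [1.6, 5.75, 0, 0, 0, -0.547, 0],
    [1.6, 5.75, 0, 0, 0, -0.547, 0],
    [1.6, 5.75, 0, 0, 0, -0.547, 0.8],
    [1.6, 5.75, 0, 0, 0, -0.547, 0.8],
    [1.6, 5.75, 0, 0, 0, -0.547, 0.8],
    [1.6, 5.75, -4, 0, 0, -0.547, 0.8],
    [1.6, 5.75, -9, 0, 0, -0.547, 0.8]
  ]
}}

```text
clock: 62.1
eef_pos: [0.6438, 0.1275, 0.2973]
eef_rot: [-0.016, 1.0, -0.0, -0.001]
ft_force: [0.8, 0.5, 0.4]
finger_gap: 0.802
gripper_force: 0.0
```

{"fn": "drive_tool", "kwargs": {
  "plan": [
    [3, 0, -5, 0, 0, 0, 0.8],
    [8, 0, -8, 0, 0, 0, 0.8],
    [13, 0, -10, 0, 0, 0, 0.8],
    [18, 6, -10, 0, 0, 0, 0.8],
    [22, 12, -10, 0, 0, 0, 0.8],
    [25, 17, -10, 0, 0, 0, 0.8],
    [25, 17, -10, 0, 0, 0, 0.8],
    [25, 17, -10, 0, 0, 0, 0.8],
    [25, 17, -10, 0, 0, 0, 0.8]
  ]
}}

```text
clock: 63.22
eef_pos: [0.3891, 0.2886, 0.397]
eef_rot: [-0.016, 1.0, -0.0, 0.001]
ft_force: [0.2, -0.2, 0.2]
finger_gap: 0.798
gripper_force: 0.0
```

```bash
python3 - <<'E'
from g import *
c=battens("top"); save(c,"t9",(180,120,350,270),4)
E
```

```text
[0.38914561 0.288557   0.39700234] [ 0.17709921 -0.16797454  0.20005386] 0.7975607041514776 r,th 0.22196878414011287 3.778556951979983
top batten [-36.7  70.9] [55.9 21.   1.1]
top batten [-35.1  -1.2] [55.8 17.5  0.8]
top batten [-36.9 -73.1] [55.8 21.   0.8]
top batten [55.2 53.9] [56.5 17.6 90.8]
top batten [ 52.3 -55.4] [56.4 21.2 90.8]
```

View pics/t9.png

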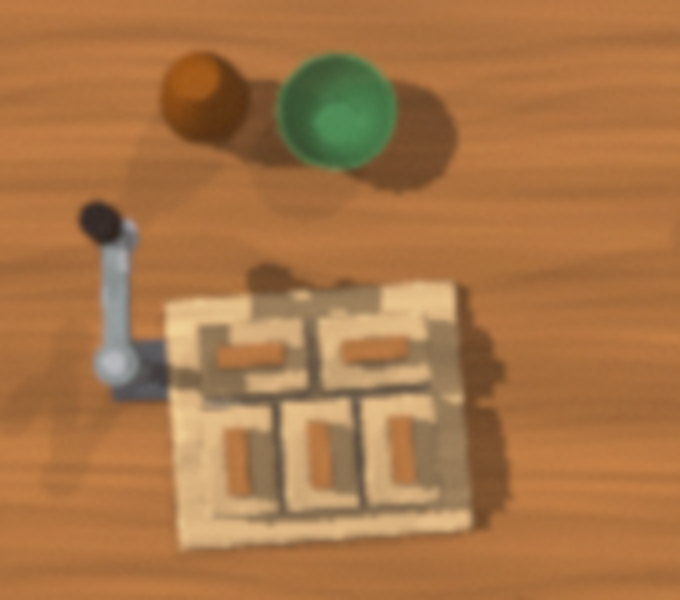

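All five cases are in their outlines, the gauge arm is parked (knob at (100,222)), the bowl and vase look untouched, and the robot is clear.

```bash
python3 -c "
from cell import *
print(job_done())"
```

```text
the job is handed in; nothing more can be done
None
```

The job is handed in, with no verdict shown: all five cases are in their outlines within about 2 mm, the foot was held on the gauge case's batten for over a second, and the arm is swung back clear; on the way one case flipped and another shifted (cause unknown), and I re-laid both first.

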